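# Set the sesame shaker to pour on its sloping rest

### The job

Stand the square sesame shaker on the sloping wooden rest, its base flat on the sloping floor between the rails. Then, while the rest keeps it from turning, turn its cap until the window in the cap is squarely over the pour slot, at the corner marked with the raised bar, and let go, leaving the shaker seated in the rest. Leave the round shaker and all the other things where they are, and do not tip the shaker over.

Things in the scene. Friction and masses are not known exactly. Their poses are not given: they have to be found in the camera images.
- shaker: Square steel shaker, loose, 0.2 to 0.45 kg, standing at any yaw: flat-sided body 56 x 56 mm, 64 high; a round white cap (46 mm across, 26 high, centred) stands on its flat shoulder, 90 mm in all. Origin: centre of its underside; z up along body and cap axis, x and y square to the side faces. The body can be gripped below the cap, across two opposite faces.
- cap (a joint): Turn of the shaker's cap about the shaker's z, rad: 0 = window exactly over the pour slot, positive = counter-clockwise seen from above; starts at 1.5 to 2.9, so turn it clockwise; stops at -0.5 and 3.3. No detents: stiff friction, 0.1 N m, stays where left. Knurled round skirt, 46 mm across, gripped at any angle. On the bare table the shaker would turn along with its cap.
- cap_window (a point): Middle of the pie-shaped window in the cap, on the cap's top face, 13.5 mm from its axis, 90 mm above the shaker's underside; moves round with the cap.
- pour_slot (a point): Fixed to the shaker: where the window's middle has to be, towards the +x+y corner, 13.5 mm from the axis, 90 mm above the underside. White marks, 4 mm high, on the shoulder's corners show the settings: raised bar = pour slot (+x+y), one stud = round hole (-x+y), three small studs = fine holes (-x-y), plain = closed (+x-y).
- tray: Sloping seat of the fixed wooden rest. Origin: middle of its flat floor's upper face, 70 mm above the table; z = square to the floor, leaning 30 degrees from vertical towards its own -x, the low side, which is turned away from the robot, give or take 40 degrees; x up the slope, y level across. The floor ends at x = +30 mm, open on that side. Side rails: inner faces at y = +-31 mm, 14 mm high, 7 thick.
- tray_lip (a point): Middle of the top edge of the lip on the seat's low side: lip inner face at tray x = -30 mm, 34 mm high, 6 thick, 60 wide. The shaker fits between the rails with 3 mm to spare on each side, any of its faces to the lip; they keep it from turning. The rest's foot on the table is 120 x 90 mm.
- round_shaker: Bystander: the round-bodied shaker: steel cylinder 56 mm across and 64 high, with a 46 mm white cap on top, 90 mm tall in all; not wanted. Origin: centre of its underside.
- bowl: Bystander: small steel bowl, 100 mm across, 45 mm high. Origin: centre of its underside.
- calculator: Bystander: grey desk calculator 100 x 70 x 16 mm, lying flat. Origin: centre of its underside.
- oil_bottle_a: Bystander: amber oil bottle with red cap, 64 mm across, 220 mm tall. Origin: centre of its underside.
- oil_bottle_b: Bystander: amber oil bottle with red cap, 64 mm across, 220 mm tall. Origin: centre of its underside.
- paste_jar: Bystander: amber jar with red lid, 60 mm across, 70 mm tall. Origin: centre of its underside.
- spoon: Bystander: steel spoon lying flat, 170 mm long along its x axis. Origin: middle of its length, underside.
- spare_cap: Bystander: loose red bottle cap, 36 mm across, 14 mm high. Origin: centre of its underside.
Not all that is in view belongs to the job. Leave any purple or turquoise look-alike of the shaker alone.

How it is judged (in metres and radians):
On the way, in this order (a step that is already met when the one before it is completed fails the run):
1. the square shaker sits flat on the rest's sloping floor (x of shaker in the frame of tray between -0.012 and 0.012 m and y of shaker in the frame of tray between -0.008 and 0.008 m and z of shaker in the frame of tray between -0.005 and 0.005 m and angle between the z axis of shaker and the z axis of tray, either way round below 0.1 rad and angle between shaker's own z axis and vertical below 0.8 rad), for 0.3 s.
2. the cap's window is over the pour slot with the shaker in the rest (all of step 1 and value of joint cap between -0.16 and 0.16 rad), for 0.2 s.
At the end, for the whole second after the job is handed in: The shaker rests, let go, on the sloping floor: underside centre within 12 mm (along), 8 mm (across), 5 mm (square to the floor) of the seat middle, axis within 0.1 rad of square to it; the cap window is within 0.16 rad of the pour slot at the bar corner (all of step 2 and linear speed of shaker below 0.02 m/s and angular speed of shaker below 0.1 rad/s); the robot touches nothing.
It fails at once if a bystander is moved more than 30 mm (distance of any of round_shaker, bowl, calculator, oil_bottle_a, oil_bottle_b, paste_jar, spoon, spare_cap from where it was at the start of the episode above 0.03 m).
It fails at once if a bottle, jar or the round shaker is tipped over (angle between any of round_shaker, oil_bottle_a, oil_bottle_b, paste_jar's own z axis and vertical above 0.6 rad).
It fails at once if the square shaker is tipped over (angle between shaker's own z axis and vertical above 1.1 rad).
It also fails if it takes over 69 s, if anything falls off the work surface, if the arm or the gripper's body presses on something with over 40 N, if the wrist force passes 120 N, or if a joint passes its speed limit or range.

### The arm

A 6-joint arm with a two-finger parallel gripper is mounted at the origin on the work surface. World frame = base frame: x ahead of the robot, y to its left, z up, the work surface at z = 0. Lengths are in mm, angles in degrees, forces in N, time in s.
With the tool pointing down it reaches from about 425 to 950 mm from the base axis. Payload 14.7 kg.
Tool frame: the origin (TCP) lies between the finger pads; the fingertips stand 25 mm ahead of it and the grasp point (between the pads) lies 6 mm ahead of it; x points along the fingers, y is the direction in which the jaws open and shut, and the axes are right-handed (so a half turn about x gives the same grasp; the last joint's range is limited). The gripper opens to 85 mm and grips with 20 to 120 N. Pads are 22 mm wide; open, the fingers measure 114 mm over their backs; the gripper's body (76 mm by 85 mm) begins 54 mm behind the grasp point. The pads swing forward as they close: fully open they stand 13 mm farther back than shut.
Start: joints at [-77.613, 27.513, 91.461, -0, 61.026, -2.67], TCP at [168.877, -627.673, 256.297] pointing down, gripper open.
Joint ranges: [-157.49, 157.49], [-46.99, 117.5], [13.45, 153.17], [-89.5, 269.5], [5.16, 153.95], [-167.48, 167.48]. Speed limits (degrees/s): [108.29, 108.29, 136.94, 172.46, 172.46, 172.46].

### API

Orientations are given as [roll, pitch, yaw] about the fixed x, y, z axes, in that order (R = Rz(yaw) Ry(pitch) Rx(roll)).
In Python, from plant import robot, eyes gives the robot as it stands. The module is installed in compiled form; this text tells all that it offers.
- The arm moves only by the tool servo_tool, never from a script. Its argument "moves" is a list of rows, each an object of numbers: "tx", "ty", "tz": the shift along the tool's x, y, z in mm; "rx", "ry", "rz": the turn, a rotation vector about the tool's x, y, z in degrees. A call has 1 to 20 rows; each row shifts and turns the commanded pose from where the row before left it, along the tool's axes as they then stand; what a row does not reach is not made up. A row lasts 1/8 s, in which the tool goes at most 62.5 mm and 10.7 degrees, less where a joint would pass 70% of its speed; a pose out of reach is approached as far as the arm can. A call with a gripper value outside its range is refused whole. "fingers" is the opening, from 0 (shut) to 1 (fully open), set as the call begins (left out, the last holds). The fingers move at their own pace and stop on an object; "newtons" is the grip in N (left out, the last holds). Time passes only in rows, so rows that do not move let the fingers close. It gives the time, the measured TCP pose, the force and the opening at its end, in the units of the state.
- robot.get_obs(): the state, without advancing time (a new reading comes with each control period).
- eyes.camera(name): name is "scene" or "top"; returns the picture (384x512x3 uint8, red, green, blue); there is no depth.
- eyes.camera_model(name): a dict with "camera_matrix" (3x3 intrinsics, pixels), "dist" ([k1, k2, p1, p2, k3] as OpenCV has them; the pictures are not rectified), "world_from_camera" (4x4, takes a point from camera to world coordinates). Camera axes: x right, y down, z forward; pixel columns grow to the right and rows downward; lengths in mm; the calibration is good to about 2 mm. A picture is of the moment at which its call begins. camera_model takes no time and is no camera call.
- robot.finish_job(): hands the job in, once; it reports no verdict.
The state is a dict: "clock": time; "joint_pos": joint angles; "joint_vel": joint speeds; "joint_efforts": joint torques, N m; "eef_pos": TCP position; "tool_rot": TCP orientation; "wrist_force": force on the tool from outside, world axes, zero at the start; "moment": the same for the moment, N m; "grip_width": opening from 0.0 (shut) to 1.0 (fully open).
Only numpy, scipy, OpenCV 4.12 (cv2) and the standard library are available. Lean on these libraries where they do the work, as an engineer would, in place of code of your own. Each camera call takes 0.05 s, during which the arm holds its last target.

## Working session

There is one attempt and no reset: what is moved stays moved. The work goes in short steps, Python scripts to look and compute and a tool call to move; the robot and the scene stay as the last step left them, time stands still between calls to the robot, and variables do not carry over. Pictures are saved under pics/ and viewed, and the job is handed in when it is done.

Besides the shell and the picture viewer there is one more tool, called as name(argument=value, ...) on one line, values as JSON. servo_tool: Moves the arm, as the interface text tells. Its arguments: {"type":"object","properties":{"moves":{"type":"array","items":{"type":"object","properties":{"tx":{"type":"number"},"ty":{"type":"number"},"tz":{"type":"number"},"rx":{"type":"number"},"ry":{"type":"number"},"rz":{"type":"number"}}}},"fingers":{"type":"number"},"newtons":{"type":"number"}},"required":["moves"]}

```bash
mkdir -p pics
python3 - <<'E'
from plant import robot, eyes
import cv2,numpy as np
o=robot.get_obs();print(o)
for n in("scene","top"):
    im=eyes.camera(n);cv2.imwrite(f"pics/{n}0.png",im[:,:,::-1])
    cv2.imwrite(f"pics/{n}0b.png",cv2.resize(im[:,:,::-1],(800,600),interpolation=cv2.INTER_CUBIC))
    print(n,eyes.camera_model(n))
E
```

```text
{'clock': 0.0, 'joint_pos': array([-7.76125344e+01,  2.75490478e+01,  9.14958127e+01, -6.49132664e-04,
        6.10261360e+01, -2.66908128e+00]), 'joint_vel': array([ 0.07503742,  0.02328303,  0.0381721 ,  0.05073796, -0.12513138,
       -0.02602577]), 'joint_efforts': array([ 9.92814385e-04, -9.50627661e+01, -4.30183554e+01, -1.10476321e-04,
        1.17931727e-02, -5.00002898e-05]), 'eef_pos': array([ 168.79225043, -627.2843237 ,  255.66810364]), 'tool_rot': array([-92.21110776,  89.92900119, 102.8457539 ]), 'wrist_force': array([0.57137734, 0.14305339, 0.1119681 ]), 'moment': array([ 0.0013785 ,  0.0370366 , -0.00079087]), 'grip_width': 1.0017851014405657}
scene {'camera_matrix': array([[369.14033084,   0.        , 253.62568194],
       [  0.        , 369.14033084, 193.13831161],
       [  0.        ,   0.        ,   1.        ]]), 'dist': array([-0.10131758,  0.        ,  0.        ,  0.        ,  0.        ]), 'world_from_camera': array([[ 6.64816059e-01,  5.49232880e-01, -5.06322873e-01,
         1.06776868e+03],
       [ 7.46891980e-01, -5.00626140e-01,  4.37636650e-01,
        -4.71199207e+02],
       [-1.31140277e-02, -6.69116366e-01, -7.43041931e-01,
         7.95154680e+02],
       [ 0.00000000e+00,  0.00000000e+00,  0.00000000e+00,
         1.00000000e+00]])}
top {'camera_matrix': array([[361.85589034,   0.        , 256.65650948],
       [  0.        , 361.85589034, 187.36111173],
       [  0.        ,   0.        ,   1.        ]]), 'dist': array([0.03169548, 0.        , 0.        , 0.        , 0.        ]), 'world_from_camera': array([[ 3.94222704e-02, -9.71897255e-01,  2.32081044e-01,
         3.56375214e+02],
       [-9.99220487e-01, -3.88262839e-02,  7.13708241e-03,
        -4.03005537e+01],
       [ 2.07433370e-03, -2.32181494e-01, -9.72670268e-01,
         1.02526660e+03],
       [ 0.00000000e+00,  0.00000000e+00,  0.00000000e+00,
         1.00000000e+00]])}
```

View pics/scene0b.png

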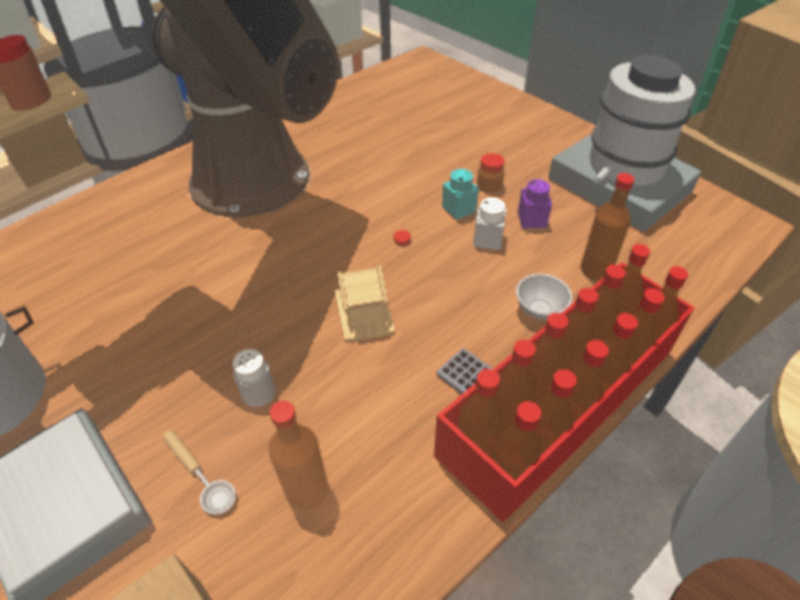

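View pics/top0b.png

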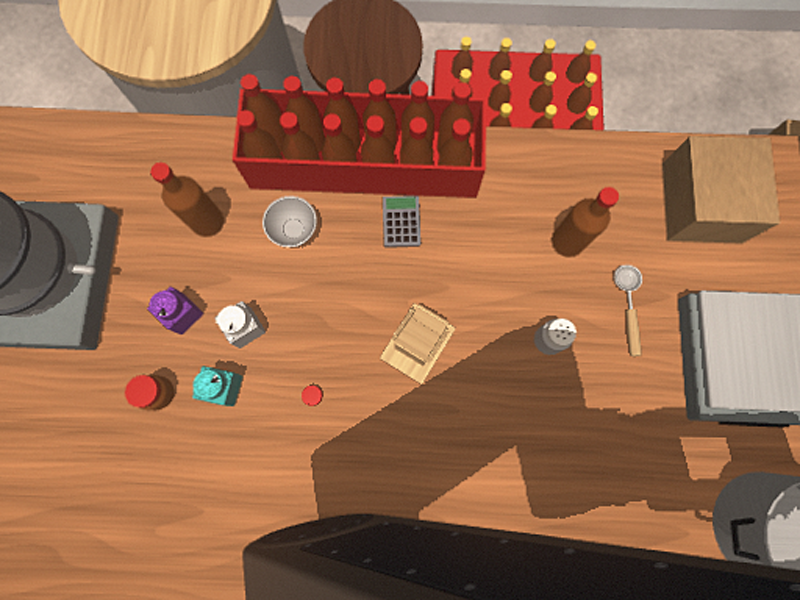

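The white square shaker is at about (240,322) in the upscaled top view, with the purple and turquoise look-alikes nearby. The wooden rest is at about (420,343). I'll zoom in on both.

```bash
cat > h.py <<'E'
import cv2,numpy as np
from plant import robot, eyes
def ray(n,uv):
    m=eyes.camera_model(n);K=m["camera_matrix"];T=m["world_from_camera"]
    p=cv2.undistortPoints(np.array(uv,float).reshape(-1,1,2),K,np.array(m["dist"])).reshape(-1,2)
    d=np.c_[p,np.ones(len(p))]@T[:3,:3].T
    return T[:3,3],d
def onz(n,uv,z):
    c,d=ray(n,uv);return c+d*((z-c[2])/d[:,2])[:,None]
def tri(uva,uvb):
    ca,da=ray("scene",uva);cb,db=ray("top",uvb);out=[]
    for a,b in zip(da,db):
        s=np.linalg.lstsq(np.c_[a,-b],cb-ca,rcond=None)[0]
        p,q=ca+a*s[0],cb+b*s[1];out.append(np.r_[(p+q)/2,np.linalg.norm(p-q)])
    return np.array(out)
def proj(n,P):
    m=eyes.camera_model(n);W=np.linalg.inv(m["world_from_camera"])
    return cv2.projectPoints(np.array(P,float).reshape(-1,1,3),cv2.Rodrigues(W[:3,:3])[0],W[:3,3],m["camera_matrix"],np.array(m["dist"]))[0].reshape(-1,2)
def crop(im,x0,y0,w,h,f,name):
    c=cv2.resize(im[y0:y0+h,x0:x0+w,::-1],None,fx=f,fy=f,interpolation=cv2.INTER_CUBIC);cv2.imwrite(name,c);return c
E
python3 - <<'E'
import cv2,numpy as np
t=cv2.imread("pics/top0.png");s=cv2.imread("pics/scene0.png")
r=lambda im,x,y,w,h:cv2.resize(im[y:y+h,x:x+w],(400,300),interpolation=cv2.INTER_CUBIC)
# crops: top shaker (136,186,40x30), top rest(240,188,56,60)
A=np.vstack([np.hstack([r(t,132,186,44,33),r(s,290,120,48,36)+0]),np.hstack([r(t,232,188,72,54),r(s,200,165,72,54)])])
cv2.imwrite("pics/z0.png",A)
E
```

```text
(no output)
```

View pics/z0.png

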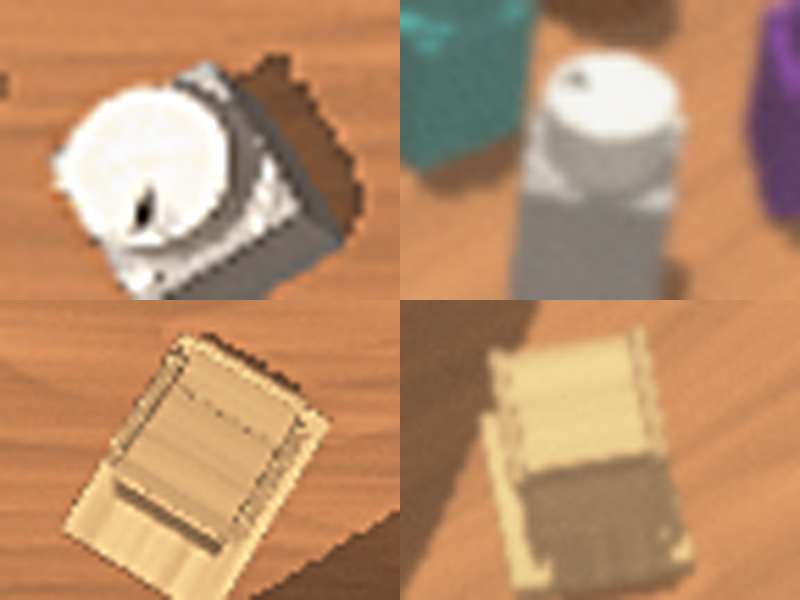

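Run:
```python
from h import *
t=np.mean([eyes.camera("top").astype(float) for _ in range(4)],0).clip(0,255).astype(np.uint8)
s=np.mean([eyes.camera("scene").astype(float) for _ in range(4)],0).clip(0,255).astype(np.uint8)
cv2.imwrite("pics/tavg.png",t[:,:,::-1]);cv2.imwrite("pics/savg.png",s[:,:,::-1])
A=crop(t,134,188,40,40,15,"pics/zt.png");B=crop(s,300,122,28,42,14,"pics/zs.png")
for im,n in((t,"a"),(s,"b")):
    pass
g=lambda im:im
def gam(n):
    im=cv2.imread(n);im=(255*(np.clip((im.astype(float)-90)/165,0,1))**2).astype(np.uint8);cv2.imwrite(n[:-4]+"g.png",im)
gam("pics/zt.png");gam("pics/zs.png")
cv2.imwrite("pics/z2.png",np.hstack([cv2.resize(cv2.imread("pics/ztg.png"),(500,500)),cv2.resize(cv2.imread("pics/zsg.png")[:,:],(300,450+50))]))
crop(t,238,190,56,60,10,"pics/rt.png");crop(s,208,165,50,56,10,"pics/rs.png")
cv2.imwrite("pics/r.png",np.hstack([cv2.resize(cv2.imread("pics/rt.png"),(400,429)),cv2.resize(cv2.imread("pics/rs.png"),(383,429))]))
```

```text
(no output)
```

View pics/z2.png

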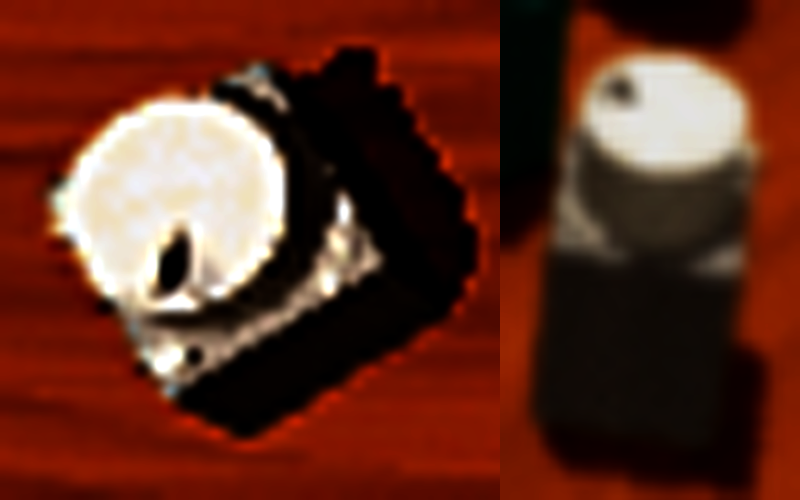

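View pics/zt.png

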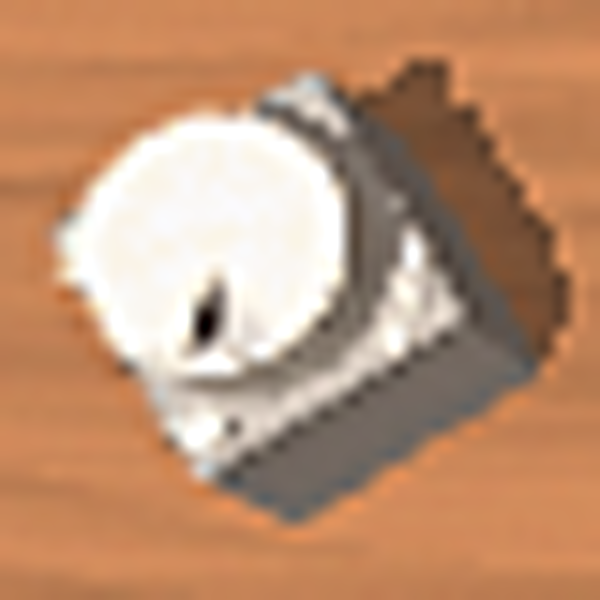

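View pics/r.png

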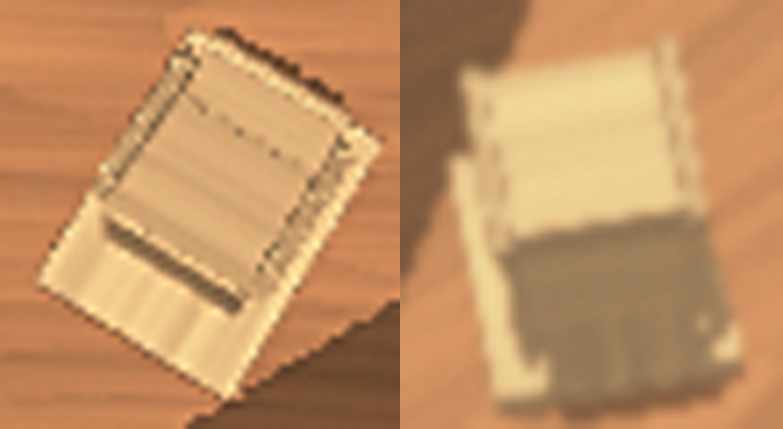

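Run:
```python
from h import *
t=cv2.imread("pics/tavg.png")[:,:,::-1];s=cv2.imread("pics/savg.png")[:,:,::-1]
def z(im,x0,y0,w,h,f,n):
    c=crop(im,x0,y0,w,h,f,n)
    for i in range(0,w,10): cv2.putText(c,str(x0+i),(i*f,10),0,.4,(255,0,0),1);c[:12,i*f]=255
    for i in range(0,h,10): cv2.putText(c,str(y0+i),(0,i*f+4),0,.4,(255,0,0),1)
    cv2.imwrite(n,c)
z(t,240,190,52,58,10,"pics/rt.png");z(s,208,165,50,56,10,"pics/rs.png")
# shaker
c=np.array([[200,478],[462,310],[315,80],[65,240]])/15.+[134,188]-.5+.5/15
P=onz("top",c,64);print(P.round(1));print("mean",P.mean(0))
print(np.linalg.norm(np.roll(P,-1,0)-P,axis=1), np.degrees(np.arctan2(*(np.roll(P,-1,0)-P)[:,[1,0]].T)))
# cap by white mask
for n,im in(("top",t),("scene",s)):
    m=((im.min(2)>205)).astype(np.uint8)
    k,l,st,ce=cv2.connectedComponentsWithStats(m)
    for i in range(1,k):
        if st[i,4]>40: print(n,st[i],ce[i], onz(n,ce[i],90))
```

```text
[[486.4 255.6  64. ]
 [518.3 212.4  64. ]
 [559.3 243.   64. ]
 [528.3 284.4  64. ]]
mean [523.06526616 248.84118422  64.        ]
[53.78926779 51.18669813 51.80887383 50.85675818] [ -53.54717984   36.73559771  126.84952995 -145.4954769 ]
top [138 196  19  17 230] [147.53478261 203.60434783] [[524.40402306 250.49053504  90.        ]]
top [352 204  17   9  83] [359.93975904 207.86746988] [[ 535.19990101 -305.63568994   90.        ]]
scene [308 127  15   9 100] [315.33 131.29] [[524.70123569 250.76487551  90.        ]]
scene [152 228  16  11  93] [160.03225806 233.72043011] [[ 534.58430473 -305.45167525   90.        ]]
scene [  16  280   65   79 2650] [ 47.08113208 319.54      ] [[ 562.37747572 -602.31801716   90.        ]]
scene [136 315   9  10  65] [139.95384615 319.47692308] [[ 688.48096159 -451.58141303   90.        ]]
scene [ 18 345  10  17  45] [ 22.82222222 353.44444444] [[ 598.29538228 -670.9873693    90.        ]]
```

View pics/rt.png

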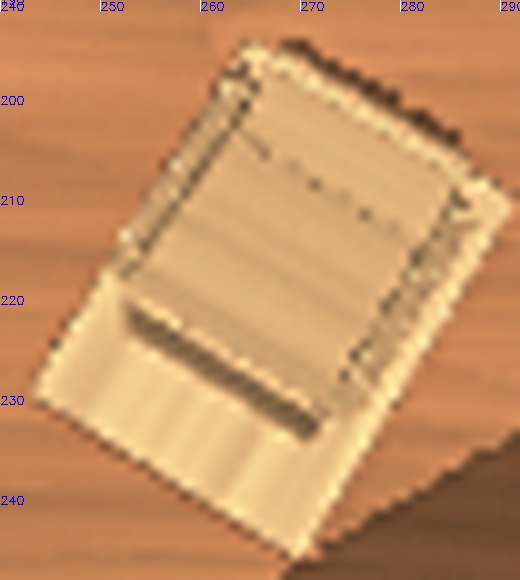

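View pics/rs.png

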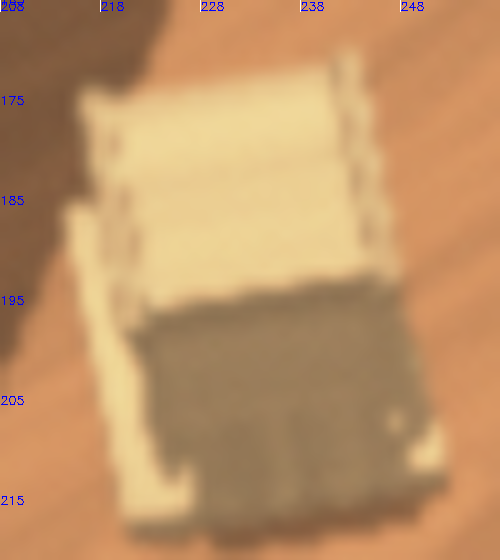

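Run:
```python
from h import *
f=lambda pts,o,k:np.array(pts,float)/k+np.array(o)-.5+.5/k
d=lambda P:np.degrees(np.arctan2(*(P[1]-P[0])[[1,0]]))
def show(n,pts,o,k,z,l):
    P=onz(n,f(pts,o,k),z);print(l,P[:,:2].round(1).tolist(),"mid",P[:2,:2].mean(0).round(1),"dir",d(P).round(1),"len",np.linalg.norm(P[1]-P[0]).round(1));return P
T=(240,190);S=(208,165)
show("top",[(125,303),(322,410)],T,10,85,"floorend top")
show("top",[(270,52),(465,160)],T,10,84.4,"lip top")
show("top",[(38,390),(298,555)],T,10,10,"foot near")
show("top",[(298,555),(512,210)],T,10,10,"foot side")
show("top",[(240,135),(125,272)],T,10,75,"rail L inner")
show("scene",[(115,98),(340,68)],S,10,85,"floorend scene")
show("scene",[(150,312),(375,280)],S,10,84.4,"lip scene")
show("scene",[(68,210),(120,530)],S,10,10,"foot side")
show("scene",[(130,535),(445,485)],S,10,3,"foot far")
w=onz("top",f([(207,310)],(134,188),15),90);print("win",w, np.degrees(np.arctan2(w[0,1]-250.5,w[0,0]-524.5)),np.linalg.norm(w[0,:2]-[524.5,250.5]))
# scene window & bar check
print("bar corner px scene",proj("scene",[[528.3,284.4,66]]), "cap", proj("scene",[[524.5,250.5,90]]))
```

```text
floorend top [[493.0, -24.8], [467.1, -77.1]] mid [480. -51.] dir -116.3 len 58.4
lip top [[561.7, -60.5], [534.6, -112.9]] mid [548.2 -86.7] dir -117.3 len 59.0
foot near [[478.4, -0.2], [435.5, -74.6]] mid [456.9 -37.4] dir -120.0 len 85.8
foot side [[435.5, -74.6], [534.8, -132.3]] mid [ 485.1 -103.4] dir -30.2 len 114.9
rail L inner [[540.8, -53.4], [502.7, -24.3]] mid [521.7 -38.9] dir 142.6 len 48.0
floorend scene [[469.1, -76.7], [501.6, -24.0]] mid [485.3 -50.4] dir 58.3 len 62.0
lip scene [[536.2, -117.9], [566.9, -67.7]] mid [551.6 -92.8] dir 58.5 len 58.9
foot side [[433.0, -73.8], [537.0, -136.2]] mid [ 485. -105.] dir -30.9 len 121.3
foot far [[535.5, -132.2], [580.2, -56.9]] mid [557.9 -94.6] dir 59.3 len 87.6
win [[512.21916017 249.66907531  90.        ]] -176.1292526974177 12.308918019035948
bar corner px scene [[322.55386715 133.36414128]] cap [[315.22226626 131.29582723]]
```

Run:
```python
from h import *
from scipy.spatial.transform import Rotation as R
t=cv2.imread("pics/tavg.png");h=cv2.cvtColor(t,cv2.COLOR_BGR2HSV)
for l,a,b in(("turq",80,100),("purple",125,155)):
    m=((h[...,0]>a)&(h[...,0]<b)&(h[...,1]>90)).astype(np.uint8)
    k,L,st,ce=cv2.connectedComponentsWithStats(m)
    for i in range(1,k):
        if st[i,4]>60:
            c=max(cv2.findContours((L==i).astype(np.uint8),0,2)[0],key=len)[:,0]
            print(l,st[i],onz("top",ce[i],50)); hull=onz("top",c.astype(float),50)
            d=hull[:,:2]-[524.5,250.5]
            for ang in(36,126):
                u=np.array([np.cos(np.radians(ang)),np.sin(np.radians(ang))]);v=np.array([-u[1],u[0]])
                a_=d@u;b_=d@v; s=np.abs(b_)<16; print(ang,"along",(a_[s].min().round(),a_[s].max().round()) if s.any() else None, "min body", np.round([a_.min(),a_.max(),b_.min(),b_.max()]))
o=robot.get_obs();Rm=R.from_euler("xyz",o["tool_rot"],degrees=True).as_matrix();print(Rm.round(3))
```

```text
turq [124 235  25  24 398] [[414.92617129 283.48724359  50.        ]]
36 along None min body [-107.  -34.   53.  124.]
126 along None min body [ 53. 124.  34. 107.]
purple [ 95 184  35  30 560] [[542.40368012 364.5281394   50.        ]]
36 along None min body [ 38. 125.  43. 117.]
126 along None min body [  43.  117. -125.  -38.]
[[-0.     0.26  -0.966]
 [ 0.    -0.966 -0.26 ]
 [-1.    -0.     0.   ]]
```

```bash
cat >> h.py <<'E'
from scipy.spatial.transform import Rotation as Ro
def cur():
    o=robot.get_obs();return o["eef_pos"],Ro.from_euler("xyz",o["tool_rot"],degrees=True).as_matrix(),o
def delta(p,Rm,p0=None,R0=None):
    a,b,_=cur();p0=a if p0 is None else p0;R0=b if R0 is None else R0
    print("t",(R0.T@(np.array(p)-p0)).round(1),"rotvec",Ro.from_matrix(R0.T@Rm).as_rotvec(degrees=True).round(1) if Rm is not None else "")
def toolR(xaxis,yaxis):
    x=np.array(xaxis,float);x/=np.linalg.norm(x);y=np.array(yaxis,float);y-=x*(x@y);y/=np.linalg.norm(y);return np.c_[x,y,np.cross(x,y)]
c_=lambda a:np.cos(np.radians(a));s_=lambda a:np.sin(np.radians(a))
LOW=-30.4;TO=np.array([507.3,-65.1,70.])
ZT=np.array([.5*c_(LOW),.5*s_(LOW),c_(30)]);XT=np.array([-c_(30)*c_(LOW),-c_(30)*s_(LOW),.5]);YT=np.cross(ZT,XT)
E
python3 - <<'E'
from h import *
print(XT,YT,ZT)
p,R0,o=cur()
Rg=toolR([0,0,-1],[c_(36),s_(36),0])
delta([480,-200,256],None);delta([524.5,250.5,256],Rg,p0=np.array([480,-200,256.]))
E
```

```text
[-0.74695875  0.43823809  0.5       ] [-5.06033764e-01 -8.62513669e-01  2.77555756e-17] [ 0.43125683 -0.25301688  0.8660254 ]
t [ 3.000e-01 -3.322e+02 -4.116e+02] rotvec 
t [   0.  -423.5 -160. ] rotvec [-110.9   -0.     0. ]
```

servo_tool(moves=[{"ty": -30.2, "tz": -37.4}, {"ty": -30.2, "tz": -37.4}, {"ty": -30.2, "tz": -37.4}, {"ty": -30.2, "tz": -37.4}, {"ty": -30.2, "tz": -37.4}, {"ty": -30.2, "tz": -37.4}, {"ty": -30.2, "tz": -37.4}, {"ty": -30.2, "tz": -37.4}, {"ty": -30.2, "tz": -37.4}, {"ty": -30.2, "tz": -37.4}, {"ty": -30.2, "tz": -37.4}, {"ty": -47, "tz": -17.8}, {"ty": -47, "tz": -17.8}, {"ty": -47, "tz": -17.8}, {"ty": -47, "tz": -17.8}, {"ty": -47, "tz": -17.8}, {"ty": -47, "tz": -17.8}, {"ty": -47, "tz": -17.8}, {"ty": -47, "tz": -17.8}, {"ty": -47, "tz": -17.8}], fingers=1)

```text
$.moves[0]: bad value
```

servo_tool(moves=[{"rx": -10.1}, {"rx": -10.1}, {"rx": -10.1}, {"rx": -10.1}, {"rx": -10.1}, {"rx": -10.1}, {"rx": -10.1}, {"rx": -10.1}, {"rx": -10.1}, {"rx": -10.1}, {"rx": -10}, {}])

```text
$.moves[0]: bad value
```

Run:
```python
from h import *
p,R0,o=cur();print(p,o["joint_pos"].round(1),o["clock"],R0.round(3))
delta([524.5,250.5,51],toolR([0,0,-1],[c_(36),s_(36),0]))
im=eyes.camera("scene");cv2.imwrite("pics/a.png",cv2.resize(im[100:260,220:430,::-1],None,fx=3.5,fy=3.5,interpolation=cv2.INTER_CUBIC))
```

```text
[ 168.86912959 -627.66468839  256.2742608 ] [-77.6  27.5  91.5  -0.   61.   -2.7] 0.5 [[-0.     0.26  -0.966]
 [ 0.    -0.966 -0.26 ]
 [-1.    -0.     0.   ]]
t [ 205.3 -755.6 -571.6] rotvec [-110.9   -0.     0. ]
```

View pics/a.png

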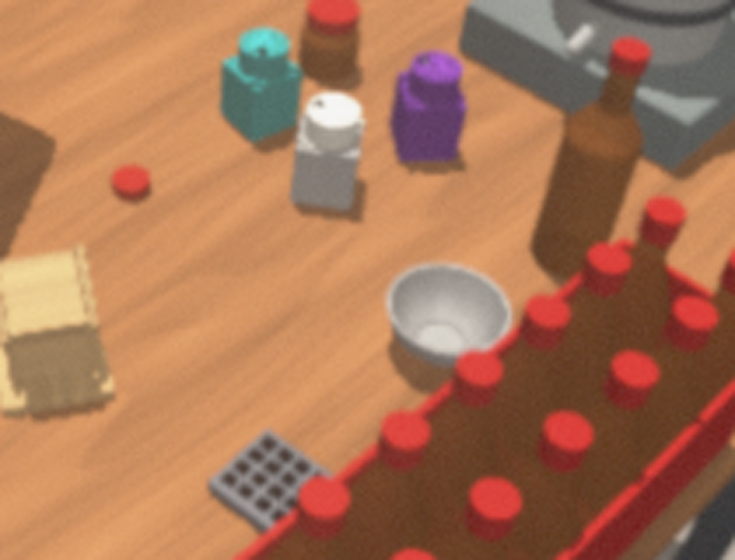

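Both calls were refused, so nothing moved. My rows may need all six keys, so I'll try one full row.

servo_tool(moves=[{"tx": 0, "ty": -30.2, "tz": -37.4, "rx": 0, "ry": 0, "rz": 0}], fingers=1)

```text
clock: 0.68
eef_pos: [196.3, -590.2, 256.1]
tool_rot: [75.1, 89.9, -90.0]
wrist_force: [1.0, -0.7, 0.2]
grip_width: 0.997
```

servo_tool(moves=[{"tx": 0, "ty": -30.2, "tz": -37.4, "rx": 0, "ry": 0, "rz": 0}, {"tx": 0, "ty": -30.2, "tz": -37.4, "rx": 0, "ry": 0, "rz": 0}, {"tx": 0, "ty": -30.2, "tz": -37.4, "rx": 0, "ry": 0, "rz": 0}, {"tx": 0, "ty": -30.2, "tz": -37.4, "rx": 0, "ry": 0, "rz": 0}, {"tx": 0, "ty": -30.2, "tz": -37.4, "rx": 0, "ry": 0, "rz": 0}, {"tx": 0, "ty": -30.2, "tz": -37.4, "rx": 0, "ry": 0, "rz": 0}, {"tx": 0, "ty": -30.2, "tz": -37.4, "rx": 0, "ry": 0, "rz": 0}, {"tx": 0, "ty": -30.2, "tz": -37.4, "rx": 0, "ry": 0, "rz": 0}, {"tx": 0, "ty": -30.2, "tz": -37.4, "rx": 0, "ry": 0, "rz": 0}, {"tx": 0, "ty": -30.2, "tz": -37.4, "rx": 0, "ry": 0, "rz": 0}, {"tx": 0, "ty": -47, "tz": -17.8, "rx": 0, "ry": 0, "rz": 0}, {"tx": 0, "ty": -47, "tz": -17.8, "rx": 0, "ry": 0, "rz": 0}, {"tx": 0, "ty": -47, "tz": -17.8, "rx": 0, "ry": 0, "rz": 0}, {"tx": 0, "ty": -47, "tz": -17.8, "rx": 0, "ry": 0, "rz": 0}, {"tx": 0, "ty": -47, "tz": -17.8, "rx": 0, "ry": 0, "rz": 0}, {"tx": 0, "ty": -47, "tz": -17.8, "rx": 0, "ry": 0, "rz": 0}, {"tx": 0, "ty": -47, "tz": -17.8, "rx": 0, "ry": 0, "rz": 0}, {"tx": 0, "ty": -47, "tz": -17.8, "rx": 0, "ry": 0, "rz": 0}, {"tx": 0, "ty": -47, "tz": -17.8, "rx": 0, "ry": 0, "rz": 0}])

```text
clock: 3.05
eef_pos: [524.7, 251.9, 256.5]
tool_rot: [-179.9, 90.0, 15.2]
wrist_force: [-0.1, -0.2, -0.1]
grip_width: 1.0
```

servo_tool(moves=[{"tx": 0, "ty": 0, "tz": 0, "rx": -10.1, "ry": 0, "rz": 0}, {"tx": 0, "ty": 0, "tz": 0, "rx": -10.1, "ry": 0, "rz": 0}, {"tx": 0, "ty": 0, "tz": 0, "rx": -10.1, "ry": 0, "rz": 0}, {"tx": 0, "ty": 0, "tz": 0, "rx": -10.1, "ry": 0, "rz": 0}, {"tx": 0, "ty": 0, "tz": 0, "rx": -10.1, "ry": 0, "rz": 0}, {"tx": 0, "ty": 0, "tz": 0, "rx": -10.1, "ry": 0, "rz": 0}, {"tx": 0, "ty": 0, "tz": 0, "rx": -10.1, "ry": 0, "rz": 0}, {"tx": 0, "ty": 0, "tz": 0, "rx": -10.1, "ry": 0, "rz": 0}, {"tx": 0, "ty": 0, "tz": 0, "rx": -10.1, "ry": 0, "rz": 0}, {"tx": 0, "ty": 0, "tz": 0, "rx": -10.1, "ry": 0, "rz": 0}, {"tx": 0, "ty": 0, "tz": 0, "rx": -10, "ry": 0, "rz": 0}, {"tx": 0, "ty": 0, "tz": 0, "rx": 0, "ry": 0, "rz": 0}])

```text
clock: 4.55
eef_pos: [524.7, 250.1, 256.4]
tool_rot: [79.6, 90.0, 25.6]
wrist_force: [-1.5, -0.1, -0.4]
grip_width: 1.0
```

Run:
```python
from h import *
p,R0,o=cur();print(p,o["joint_pos"].round(1),o["clock"],R0.round(3))
delta([524.5,250.5,51],toolR([0,0,-1],[c_(36),s_(36),0]))
im=eyes.camera("scene");cv2.imwrite("pics/a2.png",cv2.resize(im[20:220,220:430,::-1],None,fx=2.9,fy=2.9,interpolation=cv2.INTER_CUBIC))
```

```text
[524.67799473 250.10595235 256.36719222] [ 22.5  22.  100.7   0.   57.3 -13.5] 4.55 [[ 0.     0.809  0.588]
 [ 0.     0.588 -0.809]
 [-1.     0.     0.   ]]
t [ 2.054e+02  1.000e-01 -4.000e-01] rotvec [ 0.  0. -0.]
```

View pics/a2.png

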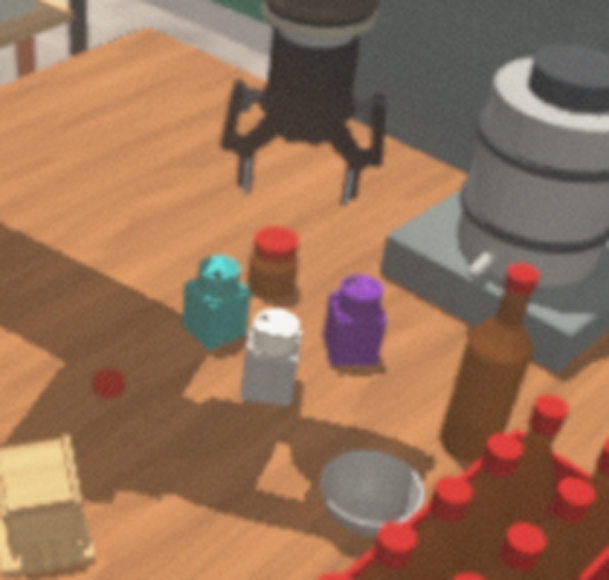

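The gripper is above the shaker, and the fingers straddle it clear of both look-alikes. Descending and gripping.

servo_tool(moves=[{"tx": 36, "ty": 0, "tz": -0.3, "rx": 0, "ry": 0, "rz": 0}, {"tx": 36, "ty": 0, "tz": 0, "rx": 0, "ry": 0, "rz": 0}, {"tx": 36, "ty": 0, "tz": 0, "rx": 0, "ry": 0, "rz": 0}, {"tx": 25, "ty": 0, "tz": 0, "rx": 0, "ry": 0, "rz": 0}, {"tx": 25, "ty": 0, "tz": 0, "rx": 0, "ry": 0, "rz": 0}, {"tx": 25, "ty": 0, "tz": 0, "rx": 0, "ry": 0, "rz": 0}, {"tx": 22, "ty": 0, "tz": 0, "rx": 0, "ry": 0, "rz": 0}, {"tx": 0, "ty": 0, "tz": 0, "rx": 0, "ry": 0, "rz": 0}])

```text
clock: 5.6
eef_pos: [523.6, 250.0, 50.0]
tool_rot: [-103.4, 89.8, -157.6]
wrist_force: [0.0, 0.0, 0.2]
grip_width: 0.998
```

servo_tool(moves=[{"tx": 0, "ty": 0, "tz": 0, "rx": 0, "ry": 0, "rz": 0}, {"tx": 0, "ty": 0, "tz": 0, "rx": 0, "ry": 0, "rz": 0}, {"tx": 0, "ty": 0, "tz": 0, "rx": 0, "ry": 0, "rz": 0}, {"tx": 0, "ty": 0, "tz": 0, "rx": 0, "ry": 0, "rz": 0}, {"tx": 0, "ty": 0, "tz": 0, "rx": 0, "ry": 0, "rz": 0}, {"tx": 0, "ty": 0, "tz": 0, "rx": 0, "ry": 0, "rz": 0}], fingers=0, newtons=50)

```text
clock: 6.35
eef_pos: [524.8, 250.4, 52.5]
tool_rot: [75.1, 89.9, 21.1]
wrist_force: [-1.2, -1.6, 5.8]
grip_width: 0.649
```

Run:
```python
from h import *
p,R0,o=cur();print(p,o["joint_pos"].round(1),o["clock"],o["grip_width"],o["wrist_force"],o["moment"])
im=eyes.camera("scene");t=eyes.camera("top")
a=cv2.resize(im[80:180,270:370,::-1],(400,400),interpolation=cv2.INTER_CUBIC);b=cv2.resize(t[150:250,100:200,::-1],(400,400),interpolation=cv2.INTER_CUBIC)
cv2.imwrite("pics/a3.png",np.hstack([a,b]))
```

```text
[524.81987119 250.4487275   52.47594512] [ 22.5  37.7 109.3  -0.   33.  -13.5] 6.35 0.6489866185290865 [-1.24221459 -1.58290701  5.84270688] [-0.34372678  0.42675655 -0.01802903]
```

View pics/a3.png

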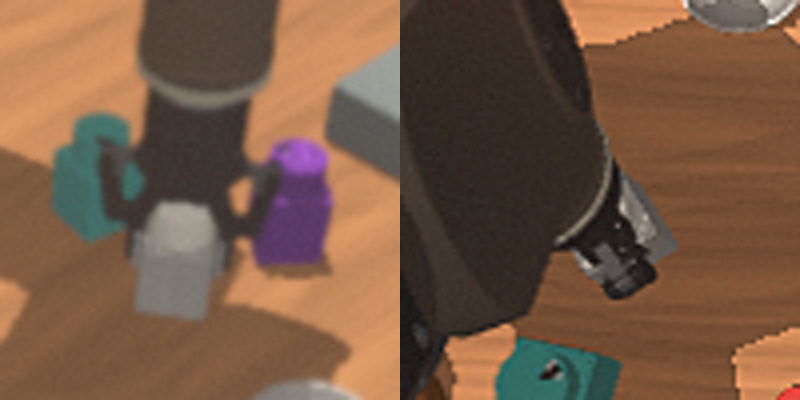

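servo_tool(moves=[{"tx": -10, "ty": 0, "tz": 0, "rx": 0, "ry": 0, "rz": 0}, {"tx": -20, "ty": 0, "tz": 0, "rx": 0, "ry": 0, "rz": 0}, {"tx": -30, "ty": 0, "tz": 0, "rx": 0, "ry": 0, "rz": 0}, {"tx": -30, "ty": 0, "tz": 0, "rx": 0, "ry": 0, "rz": 0}, {"tx": -30, "ty": 0, "tz": 0, "rx": 0, "ry": 0, "rz": 0}, {"tx": -30, "ty": 0, "tz": 0, "rx": 0, "ry": 0, "rz": 0}, {"tx": 0, "ty": 0, "tz": 0, "rx": 0, "ry": 0, "rz": 0}])

```text
clock: 7.32
eef_pos: [525.7, 250.9, 204.2]
tool_rot: [76.6, 89.7, 22.7]
wrist_force: [-0.0, 0.1, -4.1]
grip_width: 0.649
```

Run:
```python
from h import *
p,R0,o=cur();print(p,o["joint_pos"].round(1),o["clock"],o["grip_width"],o["wrist_force"],o["moment"])
Rt=toolR(-ZT,-YT);hp=TO+ZT*(51+70)+XT*2;print(hp)
delta(hp,Rt)
```

```text
[525.70934727 250.86006574 204.23290051] [ 22.5  25.3 103.8   0.   50.6 -13.5] 7.325 0.6486489116828823 [-0.04718216  0.07380085 -4.07491903] [ 0.05395195  0.05475558 -0.00552655]
[557.98815949 -94.83856654 175.78907386]
t [  27.9 -177.4  298.5] rotvec [-23.   29.7  -6.4]
```

servo_tool(moves=[{"tx": 0, "ty": -17.7, "tz": 29.8, "rx": 0, "ry": 0, "rz": 0}, {"tx": 0, "ty": -17.7, "tz": 29.8, "rx": 0, "ry": 0, "rz": 0}, {"tx": 0, "ty": -17.7, "tz": 29.8, "rx": 0, "ry": 0, "rz": 0}, {"tx": 0, "ty": -17.7, "tz": 29.8, "rx": 0, "ry": 0, "rz": 0}, {"tx": 0, "ty": -17.7, "tz": 29.8, "rx": 0, "ry": 0, "rz": 0}, {"tx": 0, "ty": -17.7, "tz": 29.8, "rx": 0, "ry": 0, "rz": 0}, {"tx": 0, "ty": -17.7, "tz": 29.8, "rx": 0, "ry": 0, "rz": 0}, {"tx": 0, "ty": -17.7, "tz": 29.8, "rx": 0, "ry": 0, "rz": 0}, {"tx": 0, "ty": -17.7, "tz": 29.8, "rx": 0, "ry": 0, "rz": 0}, {"tx": 0, "ty": -17.7, "tz": 29.8, "rx": 0, "ry": 0, "rz": 0}, {"tx": 0, "ty": 0, "tz": 0, "rx": -5.75, "ry": 7.42, "rz": -1.6}, {"tx": 0, "ty": 0, "tz": 0, "rx": -5.75, "ry": 7.42, "rz": -1.6}, {"tx": 0, "ty": 0, "tz": 0, "rx": -5.75, "ry": 7.42, "rz": -1.6}, {"tx": 0, "ty": 0, "tz": 0, "rx": -5.75, "ry": 7.42, "rz": -1.6}, {"tx": 0, "ty": 0, "tz": 0, "rx": 0, "ry": 0, "rz": 0}, {"tx": 0, "ty": 0, "tz": 0, "rx": 0, "ry": 0, "rz": 0}])

```text
clock: 9.32
eef_pos: [556.5, -94.6, 200.7]
tool_rot: [-179.5, 59.9, 150.0]
wrist_force: [-0.6, 0.5, -3.6]
grip_width: 0.651
```

Run:
```python
from h import *
p,R0,o=cur();print(p,o["joint_pos"].round(1),o["clock"],o["grip_width"],o["wrist_force"],o["moment"])
Rt=toolR(-ZT,-YT);hp=TO+ZT*(51+40)+XT*2;print(hp)
delta(hp,Rt);print(R0.round(3))
s=np.mean([eyes.camera("scene") for _ in range(3)],0).astype(np.uint8);t=np.mean([eyes.camera("top") for _ in range(3)],0).astype(np.uint8)
cv2.imwrite("pics/s4.png",s[:,:,::-1]);cv2.imwrite("pics/t4.png",t[:,:,::-1])
a=cv2.resize(s[130:230,180:280,::-1],(400,400),interpolation=cv2.INTER_CUBIC);b=cv2.resize(t[150:250,220:320,::-1],(400,400),interpolation=cv2.INTER_CUBIC)
cv2.imwrite("pics/a4.png",np.hstack([a,b]))
```

```text
[556.45709629 -94.60873914 200.71851666] [-16.8  39.5  84.8   6.6  85.2 -78.5] 9.325 0.6506110936800746 [-0.60034309  0.45743077 -3.64720267] [-0.30340921 -0.41681207 -0.05694668]
[545.05045445 -87.24806008 149.80831174]
t [50.9  0.8 13.8] rotvec [-0.2 -0.1  0.2]
[[-0.434  0.507  0.745]
 [ 0.25   0.862 -0.441]
 [-0.866 -0.005 -0.501]]
```

View pics/a4.png

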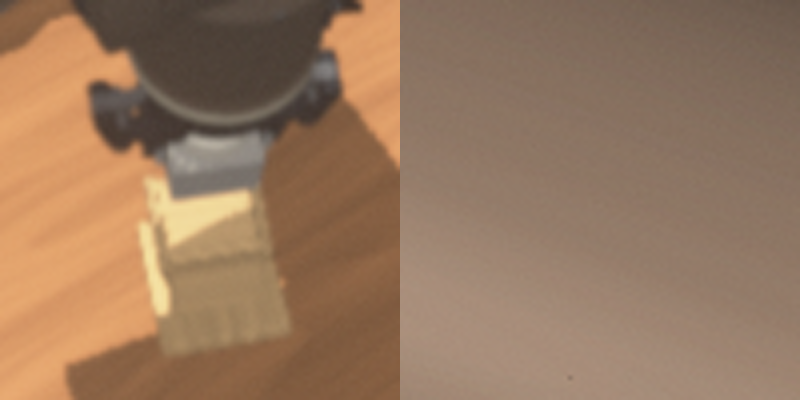

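servo_tool(moves=[{"tx": 20, "ty": 0.4, "tz": 7, "rx": 0, "ry": 0, "rz": 0}, {"tx": 15, "ty": 0.4, "tz": 6.8, "rx": 0, "ry": 0, "rz": 0}, {"tx": 5, "ty": 0, "tz": 0, "rx": 0, "ry": 0, "rz": 0}, {"tx": 0, "ty": 0, "tz": 0, "rx": 0, "ry": 0, "rz": 0}, {"tx": 0, "ty": 0, "tz": 0, "rx": 0, "ry": 0, "rz": 0}])

```text
clock: 10.25
eef_pos: [550.4, -90.2, 160.3]
tool_rot: [-179.6, 59.9, 150.0]
wrist_force: [0.7, 0.1, -3.6]
grip_width: 0.649
```

```bash
cat > chk.py <<'E'
from h import *
import sys
p,R0,o=cur();print(p,o["clock"],o["grip_width"],o["wrist_force"],o["moment"])
d=R0.T@(p-(TO+ZT*51));print("TCP in tray (x,y,z-51):",XT@(p-TO),YT@(p-TO),ZT@(p-TO)-51)
s=np.mean([eyes.camera("scene") for _ in range(4)],0).astype(np.uint8)
n=sys.argv[1];cv2.imwrite(f"pics/{n}_s.png",s[:,:,::-1])
x0,y0,w,h,f=205,158,52,58,10
c=crop(s,x0,y0,w,h,f,f"pics/{n}.png")
q=lambda P:((proj("scene",P)+.5-[x0,y0])*f).astype(int)
tr=lambda *v:TO+XT*v[0]+YT*v[1]+ZT*v[2]
lip=[tr(-36,30,34),tr(-36,-30,34),tr(30,-31,0),tr(30,31,0),tr(-30,-31,14),tr(30,-31,14),tr(-30,31,14),tr(30,31,14)]
zs=-R0[:,0];ys=-R0[:,1];xs=-R0[:,2];b=p-51*zs
sh=[b+xs*i*28+ys*j*28+zs*k for i in(-1,) for j in(1,-1) for k in(0,64)]
for P,col in((lip,(0,0,255)),(sh,(255,0,0))):
    for u in q(P): cv2.circle(c,tuple(int(v) for v in u),3,col,-1)
cv2.imwrite(f"pics/{n}.png",c)
E
python3 chk.py b1
```

```text
[550.42697631 -90.17558436 160.28186222] 10.25 0.6485478522667737 [ 0.68988953  0.06431502 -3.62531379] [-0.2929918  -0.50743024  0.02810463]
TCP in tray (x,y,z-51): 1.9377825352341702 -0.19567188076473943 52.129735637253646
```

View pics/b1.png

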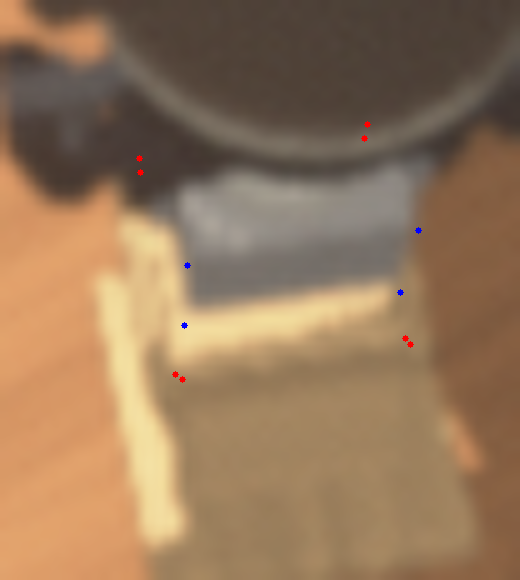

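servo_tool(moves=[{"tx": 13, "ty": 0, "tz": 1, "rx": 0, "ry": 0, "rz": 0}, {"tx": 13, "ty": 0, "tz": 1, "rx": 0, "ry": 0, "rz": 0}, {"tx": 6, "ty": 0, "tz": 0, "rx": 0, "ry": 0, "rz": 0}, {"tx": 0, "ty": 0, "tz": 0, "rx": 0, "ry": 0, "rz": 0}, {"tx": 0, "ty": 0, "tz": 0, "rx": 0, "ry": 0, "rz": 0}])

```text
clock: 11.08
eef_pos: [537.9, -83.0, 131.2]
tool_rot: [-179.6, 59.9, 150.0]
wrist_force: [-0.1, 0.2, -3.5]
grip_width: 0.647
```

```bash
python3 chk.py b2
```

```text
[537.88141951 -82.9746126  131.2473431 ] 11.075 0.6474553413717975 [-0.14265156  0.1705947  -3.53311086] [-0.25558274 -0.43557949 -0.01700633]
TCP in tray (x,y,z-51): -0.0527234726331578 -0.058133133064457644 19.75277996044187
```

View pics/b2.png

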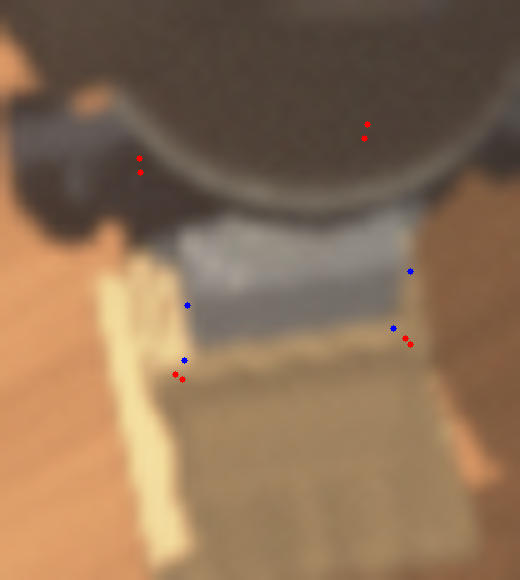

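servo_tool(moves=[{"tx": 7, "ty": -0.7, "tz": 0, "rx": 0, "ry": 0, "rz": 0}, {"tx": 5, "ty": 0, "tz": 0, "rx": 0, "ry": 0, "rz": 0}, {"tx": 2, "ty": 0, "tz": 0, "rx": 0, "ry": 0, "rz": 0}, {"tx": 0, "ty": 0, "tz": 0, "rx": 0, "ry": 0, "rz": 0}, {"tx": 0, "ty": 0, "tz": 0, "rx": 0, "ry": 0, "rz": 0}])

```text
clock: 11.9
eef_pos: [531.4, -80.0, 119.1]
tool_rot: [-179.6, 59.9, 150.0]
wrist_force: [-0.8, 1.2, -3.7]
grip_width: 0.653
```

servo_tool(moves=[{"tx": 2, "ty": 0, "tz": 0, "rx": 0, "ry": 0, "rz": 0}, {"tx": 0, "ty": 0, "tz": 0, "rx": 0, "ry": 0, "rz": 0}])

```text
clock: 12.15
eef_pos: [530.2, -79.5, 117.2]
tool_rot: [-179.6, 59.8, 150.0]
wrist_force: [-0.8, -0.5, -3.0]
grip_width: 0.648
```

servo_tool(moves=[{"tx": 1.5, "ty": 0, "tz": 0, "rx": 0, "ry": 0, "rz": 0}, {"tx": 0, "ty": 0, "tz": 0, "rx": 0, "ry": 0, "rz": 0}])

```text
clock: 12.4
eef_pos: [529.6, -79.1, 115.9]
tool_rot: [-179.6, 59.8, 150.0]
wrist_force: [0.1, -0.5, -3.9]
grip_width: 0.648
```

servo_tool(moves=[{"tx": 1.5, "ty": 0, "tz": 0, "rx": 0, "ry": 0, "rz": 0}, {"tx": 0, "ty": 0, "tz": 0, "rx": 0, "ry": 0, "rz": 0}])

```text
clock: 12.65
eef_pos: [529.3, -78.9, 115.1]
tool_rot: [-179.6, 59.9, 150.0]
wrist_force: [2.0, -0.5, 3.8]
grip_width: 0.648
```

servo_tool(moves=[{"tx": 1, "ty": 0, "tz": 0, "rx": 0, "ry": 0, "rz": 0}, {"tx": 0, "ty": 0, "tz": 0, "rx": 0, "ry": 0, "rz": 0}])

```text
clock: 12.9
eef_pos: [529.3, -78.8, 115.1]
tool_rot: [-179.6, 59.9, 150.0]
wrist_force: [2.9, -2.4, 17.2]
grip_width: 0.649
```

servo_tool(moves=[{"tx": 1, "ty": 0, "tz": 0, "rx": 0, "ry": 0, "rz": 0}, {"tx": 0, "ty": 0, "tz": 0, "rx": 0, "ry": 0, "rz": 0}])

```text
clock: 13.15
eef_pos: [529.3, -78.8, 115.0]
tool_rot: [-179.7, 60.0, 150.0]
wrist_force: [4.6, -4.8, 27.9]
grip_width: 0.654
```

servo_tool(moves=[{"tx": -1.5, "ty": 0, "tz": 0, "rx": 0, "ry": 0, "rz": 0}, {"tx": 0, "ty": 0, "tz": 0, "rx": 0, "ry": 0, "rz": 0}])

```text
clock: 13.4
eef_pos: [529.3, -78.9, 115.1]
tool_rot: [-179.6, 59.9, 150.0]
wrist_force: [2.2, -2.4, 13.0]
grip_width: 0.653
```

```bash
python3 chk.py b3
```

```text
[529.34279974 -78.88183117 115.07536067] 13.4 0.6531278999766397 [ 2.18142768 -2.4471549  13.03486293] [-0.28594375  0.43270026  0.11516342]
TCP in tray (x,y,z-51): 0.03289479151941066 0.7326168453637132 1.0295514116073647
```

View pics/b3.png

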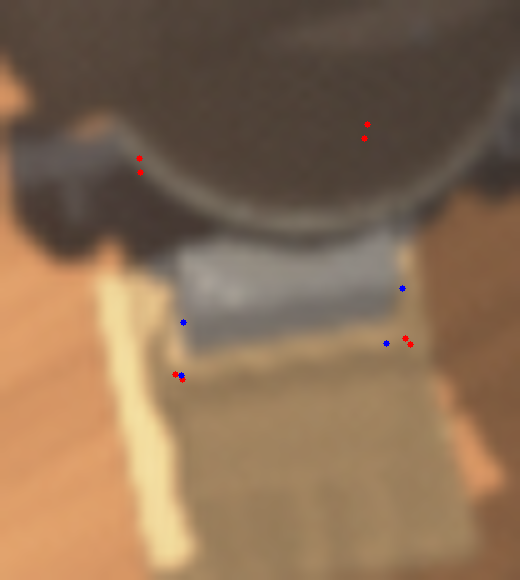

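servo_tool(moves=[{"tx": 0, "ty": 0, "tz": 0, "rx": 0, "ry": 0, "rz": 0}, {"tx": 0, "ty": 0, "tz": 0, "rx": 0, "ry": 0, "rz": 0}, {"tx": 0, "ty": 0, "tz": 0, "rx": 0, "ry": 0, "rz": 0}, {"tx": 0, "ty": 0, "tz": 0, "rx": 0, "ry": 0, "rz": 0}], fingers=1)

```text
clock: 14.1
eef_pos: [528.7, -78.6, 114.1]
tool_rot: [-179.6, 59.8, 150.0]
wrist_force: [-0.1, -0.8, 0.3]
grip_width: 1.0
```

servo_tool(moves=[{"tx": -10, "ty": 0, "tz": 0, "rx": 0, "ry": 0, "rz": 0}, {"tx": -30, "ty": 0, "tz": 0, "rx": 0, "ry": 0, "rz": 0}, {"tx": -40, "ty": 0, "tz": 0, "rx": 0, "ry": 0, "rz": 0}, {"tx": -40, "ty": 0, "tz": 0, "rx": 0, "ry": 0, "rz": 0}, {"tx": 0, "ty": 0, "tz": 0, "rx": 0, "ry": 0, "rz": 0}])

```text
clock: 14.72
eef_pos: [583.3, -109.9, 220.8]
tool_rot: [-179.7, 60.2, 149.9]
wrist_force: [-0.8, 0.7, 0.1]
grip_width: 0.999
```

Run:
```python
from h import *
p,R0,o=cur();print(p,o["joint_pos"].round(1),o["clock"],o["wrist_force"])
s=np.mean([eyes.camera("scene") for _ in range(4)],0).astype(np.uint8);t=eyes.camera("top")
cv2.imwrite("pics/c1_s.png",s[:,:,::-1]);cv2.imwrite("pics/c1_t.png",t[:,:,::-1])
a=crop(s,200,120,60,84,7,"pics/x.png");b=cv2.resize(t[150:270,210:330,::-1],(360,360));b=np.vstack([b,np.zeros((588-360,360,3),np.uint8)])
cv2.imwrite("pics/c1.png",np.hstack([a,b]))
```

```text
[ 583.33206577 -109.85323374  220.8188202 ] [-17.3  40.5  79.3   6.3  89.4 -78.6] 14.725 [-0.80317095  0.74218138  0.08725353]
```

View pics/c1.png

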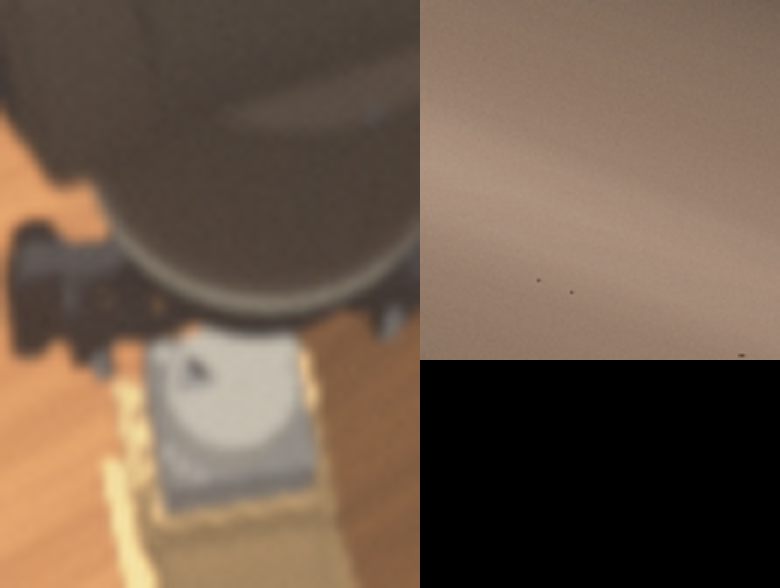

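servo_tool(moves=[{"tx": 0, "ty": 0, "tz": -35, "rx": 0, "ry": 0, "rz": 0}, {"tx": 0, "ty": 0, "tz": -35, "rx": 0, "ry": 0, "rz": 0}, {"tx": 0, "ty": 0, "tz": -35, "rx": 0, "ry": 0, "rz": 0}, {"tx": 0, "ty": 0, "tz": 0, "rx": 0, "ry": 0, "rz": 0}])

```text
clock: 15.48
eef_pos: [501.4, -61.8, 271.7]
tool_rot: [-179.6, 59.8, 150.0]
wrist_force: [-1.0, 0.0, 0.5]
grip_width: 1.005
```

```bash
cat > cap.py <<'E'
from h import *
import sys
n=sys.argv[1]
p,R0,o=cur();print(p,o["clock"],o["wrist_force"])
s=np.mean([eyes.camera("scene") for _ in range(8)],0)
cv2.imwrite(f"pics/{n}_s.png",s.astype(np.uint8)[:,:,::-1])
x0,y0,w,h,f=212,150,42,50,12
c=crop(s.astype(np.uint8),x0,y0,w,h,f,f"pics/{n}.png")
tr=lambda *v:TO+XT*v[0]+YT*v[1]+ZT*v[2]
q=lambda P:((proj("scene",P)+.5-[x0,y0])*f).astype(int)
for P,col in(([tr(*v) for v in((-36,30,34),(-36,-30,34),(30,-31,0),(30,31,0))],(0,0,255)),([tr(-2+i*28,j*28,64) for i in(-1,1) for j in(-1,1)]+[tr(-2,0,90)],(255,0,0)),([tr(-2+13.5*.707,-13.5*.707,90)],(0,255,0))):
    for u in q(P): cv2.circle(c,tuple(int(v) for v in u),3,col,-1)
cv2.imwrite(f"pics/{n}.png",c)
E
python3 cap.py c2
```

```text
[501.41314485 -61.83821501 271.67578355] 15.475 [-0.98299893  0.04731013  0.48593474]
```

View pics/c2.png

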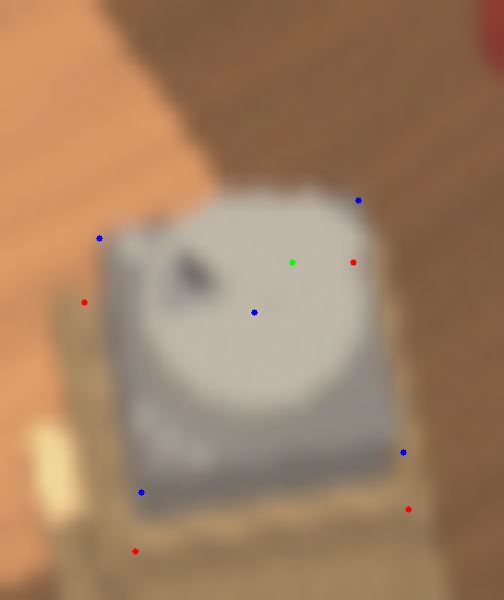

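```bash
cat >> h.py <<'E'
def onplane(n,uv,h):
    c,d=ray(n,uv);P0=TO+ZT*h;P=c+d*(((P0-c)@ZT)/(d@ZT))[:,None];return np.c_[(P-TO)@XT,(P-TO)@YT]
def ang(v):  # angle about ZT from +XT towards +YT
    return np.degrees(np.arctan2(v[:,1],v[:,0]))
E
python3 - <<'E'
from h import *
f=lambda pts:np.array(pts,float)/12+[212,150]-.5+.5/12
C=onplane("scene",f([(255,300)]),90);W=onplane("scene",f([(192,272),(185,278),(198,268)]),90)
print(C,W-C,np.linalg.norm(W-C,axis=1),ang(W-C),"bar at -45 -> cap",ang(W-C)+45)
E4=onplane("scene",f([(143,300),(368,300),(255,187),(255,413)]),90);print(E4)
K=onplane("scene",f([(105,238),(362,198),(395,462),(140,500)]),64);print(K, ang(np.roll(K,-1,0)-K))
p,R0,o=cur();Rt=toolR(-ZT,-YT)
delta(TO+ZT*140-XT*1+YT*.7,Rt);delta(TO+ZT*97-XT*1+YT*.7,Rt)
E
```

```text
[[ 0.60065391 -0.57194723]] [[ 7.90217952 11.85799885]
 [ 6.85575485 13.4889192 ]
 [ 8.55823368 10.49837404]] [14.24979221 15.13117034 13.54471193] [56.32048105 63.05800654 50.81321491] bar at -45 -> cap [101.32048105 108.05800654  95.81321491]
[[  4.14414903  22.20158119]
 [ -2.98139079 -23.63420662]
 [ 24.57049351  -4.55078724]
 [-23.0776509    3.36537419]]
[[ 25.88111797  26.69554048]
 [ 26.3069935  -28.8570507 ]
 [-31.9631971  -25.92198929]
 [-31.64426165  28.40533506]] [-89.5607695  177.11645652  89.66364172  -1.70246908]
t [ 3.060e+01 -1.000e-01  1.054e+02] rotvec [-0.1 -0.2  0.2]
t [ 73.6   0.  105.5] rotvec [-0.1 -0.2  0.2]
```

servo_tool(moves=[{"tx": 0, "ty": 0, "tz": 35.2, "rx": 0, "ry": 0, "rz": 0}, {"tx": 0, "ty": 0, "tz": 35.2, "rx": 0, "ry": 0, "rz": 0}, {"tx": 0, "ty": 0, "tz": 35.2, "rx": 0, "ry": 0, "rz": 0}, {"tx": 20, "ty": 0, "tz": 0, "rx": 0, "ry": 0, "rz": 0}, {"tx": 20, "ty": 0, "tz": 0, "rx": 0, "ry": 0, "rz": 0}, {"tx": 20, "ty": 0, "tz": 0, "rx": 0, "ry": 0, "rz": 0}, {"tx": 13, "ty": 0, "tz": 0, "rx": 0, "ry": 0, "rz": 0}, {"tx": 0, "ty": 0, "tz": 0, "rx": 0, "ry": 0, "rz": 0}, {"tx": 0, "ty": 0, "tz": 0, "rx": 0, "ry": 0, "rz": 0}])

```text
clock: 17.0
eef_pos: [550.3, -90.9, 155.0]
tool_rot: [-179.6, 59.9, 150.0]
wrist_force: [0.1, -0.5, 0.5]
grip_width: 1.004
```

```bash
python3 chk.py d1
```

```text
[550.29755936 -90.94848799 155.02771124] 17.0 1.0043886932401491 [ 0.09786085 -0.51737785  0.51094545] [-0.14621572 -0.19638961  0.00793356]
TCP in tray (x,y,z-51): -0.9313396455251706 0.5364574032453402 47.71925314472867
```

View pics/d1.png

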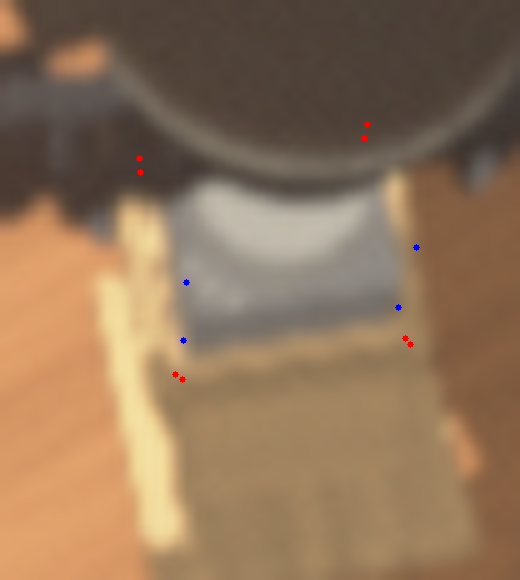

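servo_tool(moves=[{"tx": 1, "ty": 0, "tz": 0, "rx": 0, "ry": 0, "rz": 0}, {"tx": 0, "ty": 0, "tz": 0, "rx": 0, "ry": 0, "rz": 0}, {"tx": 0, "ty": 0, "tz": 0, "rx": 0, "ry": 0, "rz": 0}, {"tx": 0, "ty": 0, "tz": 0, "rx": 0, "ry": 0, "rz": 0}, {"tx": 0, "ty": 0, "tz": 0, "rx": 0, "ry": 0, "rz": 0}, {"tx": 0, "ty": 0, "tz": 0, "rx": 0, "ry": 0, "rz": 0}, {"tx": 0, "ty": 0, "tz": 0, "rx": 0, "ry": 0, "rz": 0}], fingers=0, newtons=40)

```text
clock: 18.08
eef_pos: [549.5, -90.4, 153.9]
tool_rot: [-179.6, 59.9, 150.0]
wrist_force: [2.1, -0.5, 5.4]
grip_width: 0.517
```

servo_tool(moves=[{"tx": 0, "ty": 0, "tz": 0, "rx": 5, "ry": 0, "rz": 0}, {"tx": 0, "ty": 0, "tz": 0, "rx": 5, "ry": 0, "rz": 0}, {"tx": 0, "ty": 0, "tz": 0, "rx": 5, "ry": 0, "rz": 0}, {"tx": 0, "ty": 0, "tz": 0, "rx": 5, "ry": 0, "rz": 0}, {"tx": 0, "ty": 0, "tz": 0, "rx": 0, "ry": 0, "rz": 0}])

```text
clock: 18.7
eef_pos: [549.4, -90.8, 153.7]
tool_rot: [-159.6, 59.9, 150.0]
wrist_force: [2.6, -3.6, 3.5]
grip_width: 0.522
```

Run:
```python
from h import *
p,R0,o=cur();print(o["joint_pos"].round(1),o["wrist_force"],o["moment"],"along ZT",o["moment"]@ZT,o["grip_width"])
print("TCP tray",XT@(p-TO),YT@(p-TO),ZT@(p-TO))
```

```text
[-16.6  41.9  87.6   6.7  80.  -59.2] [ 2.5717248  -3.55470336  3.50128976] [-0.69018096 -0.19937058  0.21832285] along ZT -0.058128000908836616 0.5216604251195981
TCP tray -0.8653961457768702 0.9048699233333248 97.16412529941903
```

servo_tool(moves=[{"tx": 0, "ty": 0, "tz": 0, "rx": 5, "ry": 0, "rz": 0}, {"tx": 0, "ty": 0, "tz": 0, "rx": 5, "ry": 0, "rz": 0}, {"tx": 0, "ty": 0, "tz": 0, "rx": 5, "ry": 0, "rz": 0}, {"tx": 0, "ty": 0, "tz": 0, "rx": 5, "ry": 0, "rz": 0}, {"tx": 0, "ty": 0, "tz": 0, "rx": 5, "ry": 0, "rz": 0}, {"tx": 0, "ty": 0, "tz": 0, "rx": 5, "ry": 0, "rz": 0}, {"tx": 0, "ty": 0, "tz": 0, "rx": 5, "ry": 0, "rz": 0}, {"tx": 0, "ty": 0, "tz": 0, "rx": 5, "ry": 0, "rz": 0}, {"tx": 0, "ty": 0, "tz": 0, "rx": 0, "ry": 0, "rz": 0}])

```text
clock: 19.82
eef_pos: [549.1, -90.8, 154.0]
tool_rot: [-119.6, 59.8, 150.1]
wrist_force: [-0.2, -5.8, 5.5]
grip_width: 0.524
```

Run:
```python
from h import *
p,R0,o=cur();print(o["joint_pos"].round(1),o["wrist_force"],o["moment"],"along ZT",o["moment"]@ZT,o["grip_width"])
print("TCP tray",XT@(p-TO),YT@(p-TO),ZT@(p-TO))
s=np.mean([eyes.camera("scene") for _ in range(3)],0).astype(np.uint8)
crop(s,200,130,60,75,8,"pics/e1.png")
```

```text
[-16.7  41.9  87.6   6.7  80.1 -19.2] [-0.24928304 -5.79135364  5.47054869] [-0.65629269  0.24353266  0.4104834 ] along ZT 0.010840475934224778 0.5243246500857565
TCP tray -0.5208035224192855 1.0412296647475014 97.24147441072417
```

View pics/e1.png

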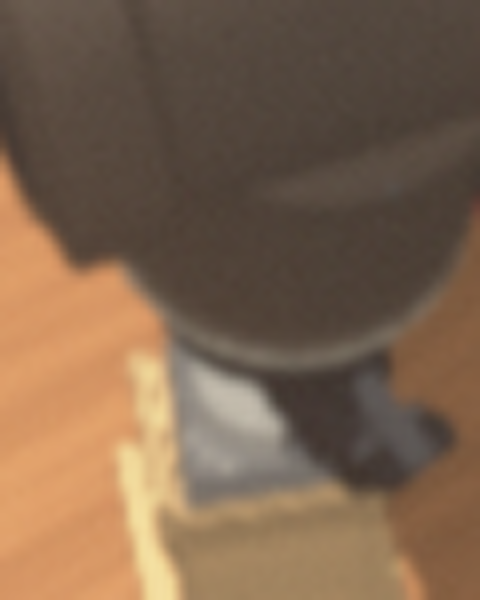

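servo_tool(moves=[{"tx": 0, "ty": 0, "tz": 0, "rx": 5, "ry": 0, "rz": 0}, {"tx": 0, "ty": 0, "tz": 0, "rx": 5, "ry": 0, "rz": 0}, {"tx": 0, "ty": 0, "tz": 0, "rx": 5, "ry": 0, "rz": 0}, {"tx": 0, "ty": 0, "tz": 0, "rx": 5, "ry": 0, "rz": 0}, {"tx": 0, "ty": 0, "tz": 0, "rx": 5, "ry": 0, "rz": 0}, {"tx": 0, "ty": 0, "tz": 0, "rx": 5, "ry": 0, "rz": 0}, {"tx": 0, "ty": 0, "tz": 0, "rx": 5, "ry": 0, "rz": 0}, {"tx": 0, "ty": 0, "tz": 0, "rx": 5, "ry": 0, "rz": 0}, {"tx": 0, "ty": 0, "tz": 0, "rx": 2, "ry": 0, "rz": 0}, {"tx": 0, "ty": 0, "tz": 0, "rx": 0, "ry": 0, "rz": 0}, {"tx": 0, "ty": 0, "tz": 0, "rx": 0, "ry": 0, "rz": 0}])

```text
clock: 21.35
eef_pos: [548.7, -90.6, 154.2]
tool_rot: [-77.7, 59.8, 150.1]
wrist_force: [-2.0, -3.9, 11.4]
grip_width: 0.521
```

servo_tool(moves=[{"tx": 0, "ty": 0, "tz": 0, "rx": 0, "ry": 0, "rz": 0}, {"tx": 0, "ty": 0, "tz": 0, "rx": 0, "ry": 0, "rz": 0}, {"tx": 0, "ty": 0, "tz": 0, "rx": 0, "ry": 0, "rz": 0}, {"tx": 0, "ty": 0, "tz": 0, "rx": 0, "ry": 0, "rz": 0}], fingers=1)

```text
clock: 21.85
eef_pos: [549.2, -90.4, 153.6]
tool_rot: [-77.6, 59.8, 150.0]
wrist_force: [-0.4, -0.5, 0.7]
grip_width: 1.001
```

servo_tool(moves=[{"tx": -20, "ty": 0, "tz": 0, "rx": 0, "ry": 0, "rz": 0}, {"tx": -30, "ty": 0, "tz": 0, "rx": 0, "ry": 0, "rz": 0}, {"tx": -30, "ty": 0, "tz": 0, "rx": 0, "ry": 0, "rz": 0}, {"tx": 0, "ty": -35, "tz": 0, "rx": 0, "ry": 0, "rz": 0}, {"tx": 0, "ty": 0, "tz": 0, "rx": 0, "ry": 0, "rz": 0}])

```text
clock: 22.48
eef_pos: [561.8, -88.4, 241.4]
tool_rot: [-77.7, 59.9, 150.0]
wrist_force: [-0.1, -0.2, -0.5]
grip_width: 0.998
```

```bash
python3 - <<'E'
from h import *
p,R0,o=cur();print(p,o["joint_pos"].round(1),o["wrist_force"],o["clock"]);print(R0.round(2)); print("up-slope in tool",R0.T@XT)
E
python3 cap.py f1
```

```text
[561.83399751 -88.40544414 241.37229597] [-16.2  37.5  82.4   6.9  89.5  24.3] [-0.12538458 -0.2166092  -0.50526913] 22.475
[[-0.43  0.63 -0.65]
 [ 0.25 -0.61 -0.75]
 [-0.87 -0.49  0.11]]
up-slope in tool [ 0.00166187 -0.97818681  0.20772047]
[561.83399751 -88.40544414 241.37229597] 22.475 [-0.12538458 -0.2166092  -0.50526913]
```

View pics/f1.png

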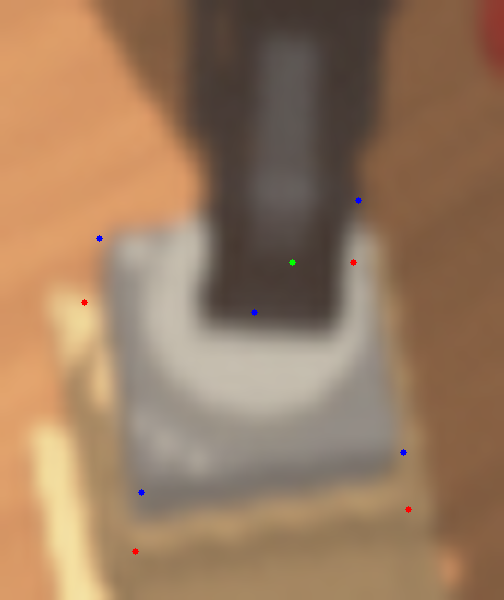

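Seated, but a finger is in the way. I'll move further upslope (tool −y).

servo_tool(moves=[{"tx": 0, "ty": -40, "tz": 8, "rx": 0, "ry": 0, "rz": 0}, {"tx": 0, "ty": -40, "tz": 8, "rx": 0, "ry": 0, "rz": 0}, {"tx": 0, "ty": -40, "tz": 8, "rx": 0, "ry": 0, "rz": 0}, {"tx": 0, "ty": 0, "tz": 0, "rx": 0, "ry": 0, "rz": 0}])

```text
clock: 23.38
eef_pos: [470.7, -33.6, 303.0]
tool_rot: [-77.7, 59.9, 150.0]
wrist_force: [-0.2, -0.1, -0.1]
grip_width: 1.001
```

```bash
python3 cap.py f2
```

```text
[470.73186035 -33.59674685 303.00087529] 23.375 [-0.24287434 -0.0923431  -0.07916251]
```

View pics/f2.png

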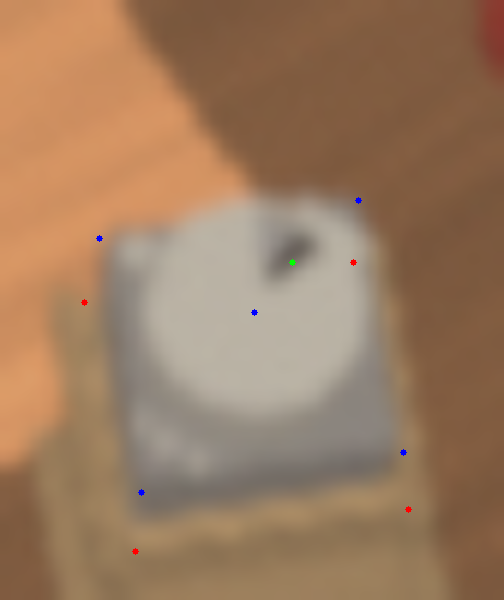

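Run:
```python
from h import *
for n in("c2","f2"):
    g=cv2.imread(f"pics/{n}_s.png").astype(float)[...,1]
    # cap mask by brightness & low saturation
    im=cv2.imread(f"pics/{n}_s.png");sat=cv2.cvtColor(im,cv2.COLOR_BGR2HSV)[...,1]
    m=((g>165)&(sat<60)).astype(np.uint8);roi=np.zeros_like(m);roi[160:190,220:246]=1;m*=roi
    c=max(cv2.findContours(m,0,2)[0],key=cv2.contourArea);h=cv2.convexHull(c);e=cv2.fitEllipse(h);print(n,e)
    C=np.array(e[0])
    yy,xx=np.mgrid[0:384,0:512];r=np.hypot(xx-C[0],yy-C[1])
    ref=np.median(g[r<7]);w=np.clip(ref-15-g,0,None)*(r<7.8)
    W=np.array([(w*xx).sum(),(w*yy).sum()])/w.sum();print("ref",ref,"win px",W)
    a=onplane("scene",C[None],90);b=onplane("scene",W[None],90);print("centre",a,"win r",np.linalg.norm(b-a),"cap deg",ang(b-a)+45)
```

```text
c2 ((232.60096740722656, 174.09869384765625), (17.69989776611328, 19.153135299682617), 86.13733673095703)
ref 183.0 win px [227.4372093  172.69767442]
centre [[ 1.7940171  -0.29190935]] win r 13.23548355077021 cap deg [110.40862355]
f2 ((233.1075897216797, 174.90402221679688), (16.48933219909668, 18.36124610900879), 80.86511993408203)
ref 178.0 win px [235.61316212 170.41733547]
centre [[-0.4358796  -1.19177681]] win r 13.1669163016143 cap deg [7.37948823]
```

Run:
```python
from h import *
W=onplane("scene",[[227.437,172.698],[235.613,170.417]],90);print(W)
for t in(98,102,105):
    R=np.array([[c_(t),s_(t)],[-s_(t),c_(t)]]) # clockwise
    C=np.linalg.solve(np.eye(2)-R,W[1]-R@W[0]);print(t,C,np.linalg.norm(W[0]-C),ang(W-C)+45)
f=lambda pts:np.array(pts,float)/12+[212,150]-.5+.5/12
for c in((255,300),(255,303),(257,305)):
    C=onplane("scene",f([c]),90);print(C,ang(W-C)+45)
```

```text
[[ 7.30113758 11.74374479]
 [ 9.99417008 -9.22898663]]
98 [-0.46800481  0.08687036] 14.008650712642721 [101.31710359   3.31710359]
102 [0.15596231 0.16699172] 13.604217770114992 [103.31710359   1.31710359]
105 [0.60118241 0.22416082] 13.326297832117197 [104.81710359  -0.18289641]
[[ 0.60065391 -0.57194723]] [106.45112694   2.33641664]
[[-0.03167554 -0.46689028]] [104.01405659   3.84813803]
[[-0.51646915 -0.80416237]] [103.07623667   6.28601018]
```

servo_tool(moves=[{"tx": 11, "ty": -27, "tz": -34, "rx": 0, "ry": 0, "rz": 0}, {"tx": 11, "ty": -27, "tz": -34, "rx": 0, "ry": 0, "rz": 0}, {"tx": 11, "ty": -27, "tz": -34, "rx": 0, "ry": 0, "rz": 0}, {"tx": 11, "ty": -27, "tz": -34, "rx": 0, "ry": 0, "rz": 0}, {"tx": 11, "ty": -27, "tz": -34, "rx": 0, "ry": 0, "rz": 0}, {"tx": 11, "ty": -27, "tz": -34, "rx": 0, "ry": 0, "rz": 0}, {"tx": 0, "ty": 0, "tz": 0, "rx": 0, "ry": 0, "rz": 0}])

```text
clock: 24.65
eef_pos: [474.1, 236.8, 301.6]
tool_rot: [-77.6, 59.8, 150.1]
wrist_force: [-0.6, 0.2, 0.0]
grip_width: 0.998
```

```bash
python3 cap.py f3
python3 - <<'E'
from h import *
t=np.mean([eyes.camera("top") for _ in range(6)],0).astype(np.uint8);cv2.imwrite("pics/f3_t.png",t[:,:,::-1])
print(proj("top",[TO+90*ZT]))
a=crop(t,244,178,40,50,12,"pics/f3t.png");b=cv2.imread("pics/f3.png")[:600,:310+90]
cv2.imwrite("pics/f3c.png",np.hstack([a[:600,:400],b[:600,:400]]))
cv2.imwrite("pics/f3full.png",t[:,:,::-1])
E
```

```text
[474.0885024  236.75360682 301.56140818] 24.65 [-0.62598378  0.17788703  0.04846913]
[[278.11705437 195.88971949]]
```

View pics/f3c.png

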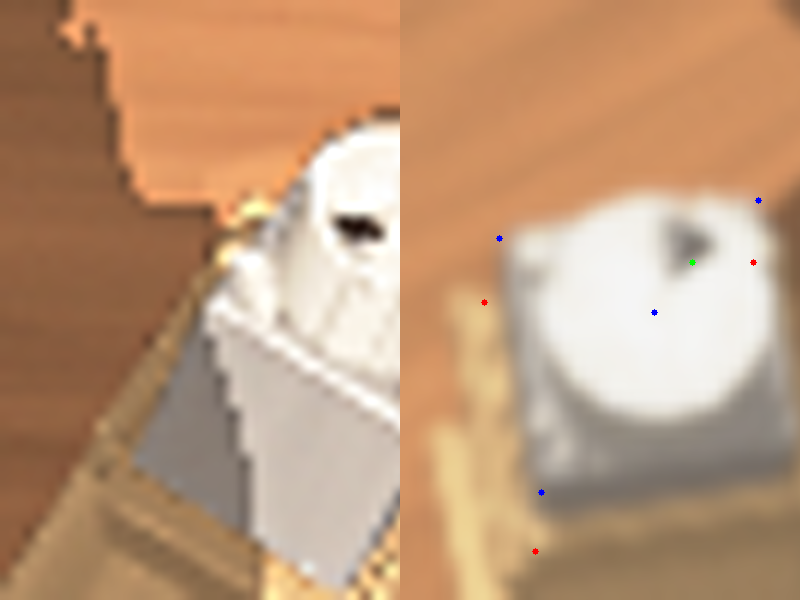

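Run:
```python
from h import *
t=cv2.imread("pics/f3_t.png")[:,:,::-1];s=cv2.imread("pics/f3_s.png")[:,:,::-1]
def g(im):return (255*(np.clip((im.astype(float)-110)/145,0,1))**1.8).astype(np.uint8)
a=crop(g(t),255,180,40,50,10,"pics/x.png");b=crop(g(s),215,155,40,50,10,"pics/x.png")
cv2.imwrite("pics/f4.png",np.hstack([a,b]))
```

```text
(no output)
```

View pics/f4.png

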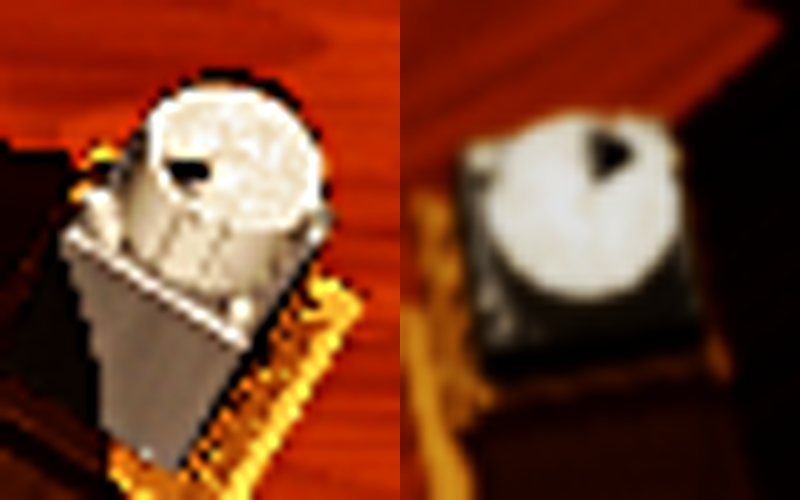

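Run:
```python
from h import *
im={n:cv2.imread(f"pics/f3_{n[0]}.png").astype(float)[...,1] for n in("top","scene")}
# predicted cap rim reprojected with fit centre: use rim points picked from f4
f=lambda pts,o:np.array(pts,float)/10+np.array(o)-.5+.05
rim={"top":f([(148,150),(165,112),(220,85),(275,95),(318,140),(325,180),(300,222),(250,230)],(255,180)),
"scene":f([(487,207),(682,205),(585,300),(520,275),(655,275),(510,148)],(215-40,155))}
from scipy.optimize import least_squares
for n,u in rim.items():
    P=onplane(n,u,90);r=least_squares(lambda v:np.hypot(*(P-v[:2]).T)-v[2],[0,0,23]);C=r.x[:2];print(n,"centre",C,"r",r.x[2],"res",r.fun.round(1))
    c0=u.mean(0);g=im[n];yy,xx=np.mgrid[0:384,0:512]
    Q=onplane(n,np.c_[xx[150:210,210:310].ravel(),yy[150:210,210:310].ravel()],90)-C
    gg=g[150:210,210:310].ravel();k=np.hypot(*Q.T)<19.5
    ref=np.median(gg[k]);w=np.clip(ref-25-gg,0,None)*k;W=(w[:,None]*Q).sum(0)/w.sum()
    print("win",W,np.hypot(*W),"cap deg",ang(W[None])+45)
    # angular darkness profile at r 9-18
    A=(ang(Q)+45+180)%360-180;rr=np.hypot(*Q.T);kk=(rr>8)&(rr<17)
    print([ (b,int(np.mean(gg[kk&(A>=b)&(A<b+10)]))) for b in range(-50,60,10) if (kk&(A>=b)&(A<b+10)).any()])
```

```text
top centre [-2.87090038 -0.15092469] r 22.900519492306554 res [ 1.3 -1.3 -0.6  1.1  0.2 -0.6  0.  -0.2]
win [12.77151675 -8.19309369] 15.173609466056133 cap deg [12.31930158]
[(-50, 249), (-40, 250), (-30, 254), (-20, 249), (-10, 252), (0, 50), (10, 119), (20, 141), (30, 248), (40, 250), (50, 246)]
scene centre [-1.18594479 -1.06687382] r 24.02998575443735 res [ 0.3 -0.1 -0.2 -0.1  0.3 -0.1]
win [12.3840559  -7.84555906] 14.660069496265853 cap deg [12.64488426]
[(-50, 242), (-40, 243), (-30, 242), (-20, 235), (-10, 185), (0, 150), (10, 144), (20, 183), (30, 223), (40, 238), (50, 241)]
```

Run:
```python
from h import *
f=lambda pts,o:np.array(pts,float)/10+np.array(o)-.5+.05
P=onplane("top",f([(65,238),(245,348)],(255,180)),64);print(P,ang(P[1:]-P[:1]))
# refine edge: find line in the top view by subpixel gradient along the shoulder edge
g=cv2.GaussianBlur(cv2.imread("pics/f3_t.png")[...,1].astype(np.float32),(0,0),.6)
a,b=f([(65,238),(245,348)],(255,180));d=(b-a)/np.linalg.norm(b-a);n=np.array([-d[1],d[0]]);pts=[]
for k in np.linspace(.15,.85,30):
    q=a+(b-a)*k;t=np.arange(-2.5,2.6,.1);S=(q+t[:,None]*n).astype(np.float32)
    v=cv2.remap(g,S[:,0].reshape(1,-1).copy(),S[:,1].reshape(1,-1).copy(),cv2.INTER_LINEAR)[0];gr=np.gradient(v);pts.append(q+t[np.argmin(gr)]*n)
Q=onplane("top",pts,64);p=np.polyfit(Q[:,1],Q[:,0],1);print("body yaw (deg, about ZT):",-np.degrees(np.arctan(p[0])),p,np.std(Q[:,0]-np.polyval(p,Q[:,1])))
# scene bottom shoulder edge
P=onplane("scene",(np.array([(80,350),(300,325)])/10+[215,155]-.45),64);print(P,ang(P[1:]-P[:1])+90)
```

```text
[[ 28.02221273 -26.27800176]
 [ 27.12339684  26.02367219]] [90.98454379]
body yaw (deg, about ZT): -0.4197435382818531 [7.32603782e-03 2.78404811e+01] 0.5693372139505013
[[-27.1554553   29.35954877]
 [-29.45545078 -26.59371379]] [-2.35385537]
```

servo_tool(moves=[{"tx": -11, "ty": 27, "tz": 34, "rx": 0, "ry": 0, "rz": 0}, {"tx": -11, "ty": 27, "tz": 34, "rx": 0, "ry": 0, "rz": 0}, {"tx": -11, "ty": 27, "tz": 34, "rx": 0, "ry": 0, "rz": 0}, {"tx": -11, "ty": 27, "tz": 34, "rx": 0, "ry": 0, "rz": 0}, {"tx": -11, "ty": 27, "tz": 34, "rx": 0, "ry": 0, "rz": 0}, {"tx": -11, "ty": 27, "tz": 34, "rx": 0, "ry": 0, "rz": 0}, {"tx": 0, "ty": 40, "tz": -8, "rx": 0, "ry": 0, "rz": 0}, {"tx": 0, "ty": 40, "tz": -8, "rx": 0, "ry": 0, "rz": 0}, {"tx": 0, "ty": 40, "tz": -8, "rx": 0, "ry": 0, "rz": 0}, {"tx": 0, "ty": 35, "tz": 0, "rx": 0, "ry": 0, "rz": 0}, {"tx": 0, "ty": 0, "tz": 0, "rx": 0, "ry": 0, "rz": 0}, {"tx": 0, "ty": 0, "tz": 0, "rx": 0, "ry": 0, "rz": 0}])

```text
clock: 26.85
eef_pos: [583.8, -110.2, 223.0]
tool_rot: [-77.6, 59.8, 150.0]
wrist_force: [-0.3, -0.6, -0.1]
grip_width: 1.001
```

Run:
```python
from h import *
p,R0,o=cur();print(o["clock"],p,o["joint_pos"].round(1),"tray",XT@(p-TO),YT@(p-TO),ZT@(p-TO))
delta(TO+97*ZT-1*XT+.8*YT,None); print(R0[:,0]@-ZT)
```

```text
26.85 [ 583.76095077 -110.20650141  223.01907466] [-17.3  40.7  78.9   6.3  90.   23.4] tray -0.3710260275690729 0.21315131190434322 176.9054198654583
t [79.9  0.9  0.1] rotvec 
0.999988963681029
```

servo_tool(moves=[{"tx": 25, "ty": 1, "tz": 0, "rx": 0, "ry": 0, "rz": 0}, {"tx": 25, "ty": 0, "tz": 0, "rx": 0, "ry": 0, "rz": 0}, {"tx": 20, "ty": 0, "tz": 0, "rx": 0, "ry": 0, "rz": 0}, {"tx": 9.5, "ty": 0, "tz": 0, "rx": 0, "ry": 0, "rz": 0}, {"tx": 0, "ty": 0, "tz": 0, "rx": 0, "ry": 0, "rz": 0}, {"tx": 0, "ty": 0, "tz": 0, "rx": 0, "ry": 0, "rz": 0}])

```text
clock: 27.6
eef_pos: [550.8, -91.3, 154.5]
tool_rot: [-77.6, 59.9, 150.0]
wrist_force: [0.0, 0.3, -0.3]
grip_width: 1.0
```

servo_tool(moves=[{"tx": 0, "ty": 0, "tz": 0, "rx": 0, "ry": 0, "rz": 0}, {"tx": 0, "ty": 0, "tz": 0, "rx": 0, "ry": 0, "rz": 0}, {"tx": 0, "ty": 0, "tz": 0, "rx": 0, "ry": 0, "rz": 0}, {"tx": 0, "ty": 0, "tz": 0, "rx": 0, "ry": 0, "rz": 0}, {"tx": 0, "ty": 0, "tz": 0, "rx": 0, "ry": 0, "rz": 0}, {"tx": 0, "ty": 0, "tz": 0, "rx": 0, "ry": 0, "rz": 0}], fingers=0, newtons=40)

```text
clock: 28.35
eef_pos: [550.3, -91.4, 154.0]
tool_rot: [-77.6, 59.9, 150.0]
wrist_force: [0.8, -1.3, 5.2]
grip_width: 0.52
```

servo_tool(moves=[{"tx": 0, "ty": 0, "tz": 0, "rx": 4, "ry": 0, "rz": 0}, {"tx": 0, "ty": 0, "tz": 0, "rx": 4, "ry": 0, "rz": 0}, {"tx": 0, "ty": 0, "tz": 0, "rx": 2, "ry": 0, "rz": 0}, {"tx": 0, "ty": 0, "tz": 0, "rx": 0, "ry": 0, "rz": 0}, {"tx": 0, "ty": 0, "tz": 0, "rx": 0, "ry": 0, "rz": 0}])

```text
clock: 28.98
eef_pos: [550.4, -91.4, 154.0]
tool_rot: [-67.6, 59.9, 150.0]
wrist_force: [1.4, -1.6, 5.5]
grip_width: 0.522
```

servo_tool(moves=[{"tx": 0, "ty": 0, "tz": 0, "rx": 0, "ry": 0, "rz": 0}, {"tx": 0, "ty": 0, "tz": 0, "rx": 0, "ry": 0, "rz": 0}, {"tx": 0, "ty": 0, "tz": 0, "rx": 0, "ry": 0, "rz": 0}, {"tx": 0, "ty": 0, "tz": 0, "rx": 0, "ry": 0, "rz": 0}], fingers=1)

```text
clock: 29.48
eef_pos: [550.1, -91.1, 153.6]
tool_rot: [-67.6, 59.8, 150.0]
wrist_force: [-0.2, 0.0, -0.0]
grip_width: 0.998
```

servo_tool(moves=[{"tx": -20, "ty": 0, "tz": 0, "rx": 0, "ry": 0, "rz": 0}, {"tx": -30, "ty": 0, "tz": 0, "rx": 0, "ry": 0, "rz": 0}, {"tx": -30, "ty": 0, "tz": 0, "rx": 0, "ry": 0, "rz": 0}, {"tx": 0, "ty": -40, "tz": 8, "rx": 0, "ry": 0, "rz": 0}, {"tx": 0, "ty": -40, "tz": 8, "rx": 0, "ry": 0, "rz": 0}, {"tx": 0, "ty": -40, "tz": 8, "rx": 0, "ry": 0, "rz": 0}, {"tx": 0, "ty": -35, "tz": 0, "rx": 0, "ry": 0, "rz": 0}, {"tx": 11, "ty": -21, "tz": -39, "rx": 0, "ry": 0, "rz": 0}, {"tx": 11, "ty": -21, "tz": -39, "rx": 0, "ry": 0, "rz": 0}, {"tx": 11, "ty": -21, "tz": -39, "rx": 0, "ry": 0, "rz": 0}, {"tx": 11, "ty": -21, "tz": -39, "rx": 0, "ry": 0, "rz": 0}, {"tx": 11, "ty": -21, "tz": -39, "rx": 0, "ry": 0, "rz": 0}, {"tx": 11, "ty": -21, "tz": -39, "rx": 0, "ry": 0, "rz": 0}, {"tx": 0, "ty": 0, "tz": 0, "rx": 0, "ry": 0, "rz": 0}])

```text
clock: 31.22
eef_pos: [572.0, 246.6, 255.2]
tool_rot: [-67.6, 59.8, 150.2]
wrist_force: [-0.4, -1.1, -1.2]
grip_width: 1.003
```

```bash
python3 cap.py g3
python3 - <<'E'
from h import *
t=np.mean([eyes.camera("top") for _ in range(6)],0).astype(np.uint8);cv2.imwrite("pics/g3_t.png",t[:,:,::-1])
s=cv2.imread("pics/g3_s.png")[:,:,::-1]
def g(im):return (255*(np.clip((im.astype(float)-110)/145,0,1))**1.8).astype(np.uint8)
a=crop(g(t),255,180,40,50,10,"pics/x.png");b=crop(g(s),215,155,40,50,10,"pics/x.png")
cv2.imwrite("pics/g4.png",np.hstack([a,b]))
E
```

```text
[572.0127394  246.60309322 255.1751013 ] 31.225 [-0.37332968 -1.14168611 -1.20709304]
```

View pics/g4.png

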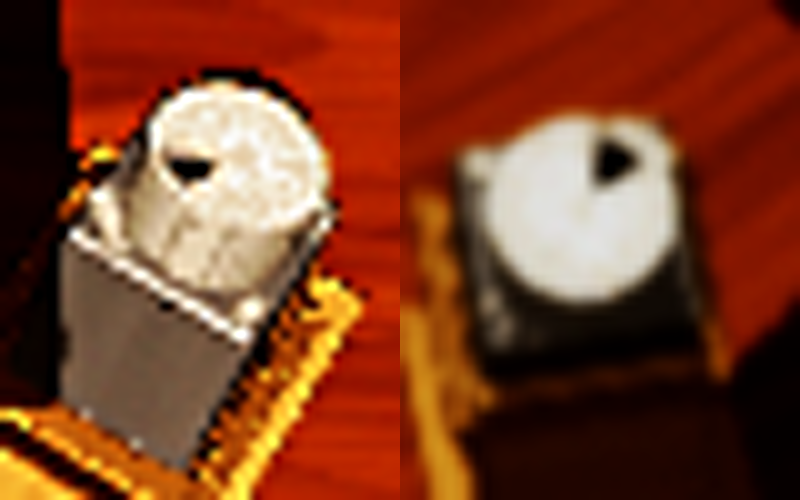

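```bash
cat > meas.py <<'E'
from h import *
import sys
from scipy.optimize import least_squares
n0=sys.argv[1]
im={n:cv2.imread(f"pics/{n0}_{n[0]}.png").astype(float)[...,1] for n in("top","scene")}
tr=lambda *v:TO+XT*v[0]+YT*v[1]+ZT*v[2]
for n in("top","scene"):
    g=cv2.GaussianBlur(im[n].astype(np.float32),(0,0),.5)
    C=np.array([-2.9,-.2]) if n=="top" else np.array([-1.2,-1.])
    for it in range(3):
        pts=[]
        for a in range(0,360,6):
            # rim in tray-plane: radius profile along ray, strongest drop between 19 and 27
            rr=np.arange(19.5,27,.15);P=np.array([tr(C[0]+r*c_(a),C[1]+r*s_(a),90) for r in rr]);u=proj(n,P).astype(np.float32)
            v=cv2.remap(g,u[:,0].reshape(1,-1).copy(),u[:,1].reshape(1,-1).copy(),cv2.INTER_LINEAR)[0];gr=np.gradient(v)
            k=np.argmin(gr)
            if gr[k]<-5: pts.append([C[0]+rr[k]*c_(a),C[1]+rr[k]*s_(a)])
        pts=np.array(pts);f=least_squares(lambda v:np.hypot(*(pts-v).T)-23,C,loss="soft_l1",f_scale=.5);C=f.x
    print(n,"centre",C.round(2),len(pts))
    yy,xx=np.mgrid[0:384,0:512]
    # unwrap window
    rr=np.arange(5,20.5,1.5);aa=np.arange(-40,64,4)
    P=np.array([tr(C[0]+r*c_(a-45),C[1]+r*s_(a-45),90) for r in rr for a in aa]);u=proj(n,P).astype(np.float32)
    v=cv2.remap(im[n].astype(np.float32),u[:,0].reshape(len(rr),-1).copy(),u[:,1].reshape(len(rr),-1).copy(),cv2.INTER_LINEAR)
    print("     ",aa.tolist())
    for r,row in zip(rr,v): print(r,row.astype(int).tolist())
    w=np.clip(v[2:8].max()-40-v[2:8],0,None);print("mean ang",(w*aa).sum()/w.sum(),"mean r",(w*rr[2:8,None]).sum()/w.sum())
E
python3 meas.py g3; python3 meas.py f3|grep -E "cent|mean"
```

```text
top centre [-2.96 -0.39] 10
      [-40, -36, -32, -28, -24, -20, -16, -12, -8, -4, 0, 4, 8, 12, 16, 20, 24, 28, 32, 36, 40, 44, 48, 52, 56, 60]
5.0 [251, 249, 249, 248, 247, 246, 246, 245, 244, 243, 242, 242, 242, 243, 244, 247, 247, 248, 248, 248, 248, 248, 248, 248, 248, 248]
6.5 [246, 246, 245, 245, 245, 245, 245, 245, 244, 241, 238, 234, 231, 230, 229, 231, 236, 242, 247, 250, 250, 250, 251, 251, 251, 251]
8.0 [246, 247, 247, 248, 247, 247, 247, 246, 246, 233, 215, 200, 192, 191, 198, 217, 227, 236, 243, 247, 251, 252, 252, 251, 251, 252]
9.5 [247, 248, 249, 250, 251, 249, 247, 246, 245, 224, 183, 143, 110, 91, 117, 162, 198, 233, 245, 249, 250, 250, 249, 249, 250, 251]
11.0 [247, 248, 249, 250, 251, 250, 245, 239, 235, 212, 157, 109, 53, 20, 57, 109, 159, 203, 231, 248, 249, 248, 248, 246, 247, 247]
12.5 [248, 248, 248, 249, 249, 250, 243, 237, 229, 203, 141, 79, 18, 23, 56, 99, 146, 188, 219, 241, 249, 248, 247, 244, 243, 243]
14.0 [247, 245, 244, 244, 245, 246, 244, 234, 225, 199, 133, 66, 6, 26, 49, 85, 140, 190, 232, 252, 250, 249, 247, 244, 241, 241]
15.5 [247, 245, 243, 24
[... 1522 characters left out ...]
                                                       ~~~^~
ValueError: operands could not be broadcast together with shapes (0,) (2,) 
Traceback (most recent call last):
  File "meas.py", line 18, in <module>
    pts=np.array(pts);f=least_squares(lambda v:np.hypot(*(pts-v).T)-23,C,loss="soft_l1",f_scale=.5);C=f.x
                        ~~~~~~~~~~~~~^^^^^^^^^^^^^^^^^^^^^^^^^^^^^^^^^^^^^^^^^^^^^^^^^^^^^^^^^^^^^^
  File "meas.py", line 18, in <lambda>
    pts=np.array(pts);f=least_squares(lambda v:np.hypot(*(pts-v).T)-23,C,loss="soft_l1",f_scale=.5);C=f.x
                                                          ~~~^~
ValueError: operands could not be broadcast together with shapes (0,) (2,)
```

```bash
sed -i 's/gr\[k\]<-5/gr[k]<(-5 if n=="top" else -1.0)/' meas.py; for n in g3 f3; do echo $n; python3 meas.py $n|sed -n '/scene/,$p;/top/p;/mean/p' | cut -c1-170; done
```

```text
g3
top centre [-2.96 -0.39] 10
mean ang 11.592913261647773 mean r 12.82646333508237
scene centre [-1.16 -0.32] 58
      [-40, -36, -32, -28, -24, -20, -16, -12, -8, -4, 0, 4, 8, 12, 16, 20, 24, 28, 32, 36, 40, 44, 48, 52, 56, 60]
5.0 [243, 242, 241, 240, 240, 239, 238, 236, 233, 231, 230, 230, 230, 231, 233, 235, 237, 240, 241, 242, 242, 243, 243, 243, 244, 244]
6.5 [243, 242, 241, 240, 238, 233, 228, 223, 220, 218, 216, 215, 215, 218, 221, 226, 230, 235, 240, 241, 242, 243, 243, 244, 245, 245]
8.0 [242, 242, 241, 238, 232, 225, 218, 211, 203, 195, 192, 191, 193, 198, 205, 211, 220, 230, 240, 241, 242, 243, 244, 245, 245, 245]
9.5 [243, 242, 239, 235, 230, 223, 214, 198, 183, 167, 153, 152, 159, 172, 187, 200, 213, 225, 238, 240, 242, 243, 244, 244, 244, 244]
11.0 [243, 242, 239, 236, 231, 218, 200, 180, 160, 145, 136, 131, 139, 153, 173, 193, 207, 221, 234, 239, 241, 243, 244, 244, 244, 244]
12.5 [243, 242, 240, 238, 230, 216, 197, 175, 151, 129, 119, 117, 120, 137, 160, 184, 203, 218, 232, 238, 241, 243, 243, 244, 244, 244]
14.0 [243, 242, 241, 237, 228, 215, 197, 171, 143, 119, 10
[... 1854 characters left out ...]
 173, 187, 204, 218, 226, 233, 238, 239, 241, 241]
15.5 [242, 242, 242, 241, 239, 234, 225, 208, 185, 156, 137, 136, 137, 144, 148, 158, 169, 183, 201, 217, 226, 235, 238, 240, 241, 241]
17.0 [242, 242, 242, 241, 240, 236, 229, 218, 194, 176, 166, 163, 158, 160, 164, 169, 178, 188, 204, 219, 228, 237, 238, 240, 240, 240]
18.5 [241, 241, 241, 241, 240, 239, 234, 224, 218, 207, 196, 191, 188, 187, 187, 182, 189, 196, 210, 222, 230, 236, 238, 239, 240, 240]
20.0 [239, 238, 238, 239, 240, 239, 238, 235, 230, 226, 219, 217, 217, 208, 202, 197, 202, 209, 218, 225, 231, 235, 235, 235, 234, 235]
mean ang 8.873568037121244 mean r 13.003596938397285
mean ang 8.873568037121244 mean r 13.003596938397285
```

Run:
```python
from h import *
tr=lambda *v:TO+XT*v[0]+YT*v[1]+ZT*v[2]
out=[]
for n,x0,y0,C in(("top",262,183,(-2.96,-.39)),("scene",218,158,(-1.16,-.32))):
    im=cv2.imread(f"pics/g3_{n[0]}.png");f=16
    c=cv2.resize(im[y0:y0+32,x0:x0+25],None,fx=f,fy=f,interpolation=cv2.INTER_CUBIC)
    c=(255*(np.clip((c.astype(float)-60)/195,0,1))**2).astype(np.uint8)
    q=lambda P:tuple(int(v) for v in ((proj(n,[P])[0]+.5-[x0,y0])*f))
    for a in range(0,360,5): cv2.circle(c,q(tr(C[0]+23*c_(a),C[1]+23*s_(a),90)),1,(0,255,0),-1)
    for a in(-45,-20,-70): cv2.line(c,q(tr(*C,90)),q(tr(C[0]+22*c_(a),C[1]+22*s_(a),90)),(0,0,255),1)
    for x,y in((28,28),(28,-28),(-28,-28),(-28,28)): cv2.circle(c,q(tr(C[0]+x,C[1]+y,64)),4,(255,0,255),-1)
    out.append(c)
cv2.imwrite("pics/ov.png",np.hstack(out))
```

```text
(no output)
```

View pics/ov.png

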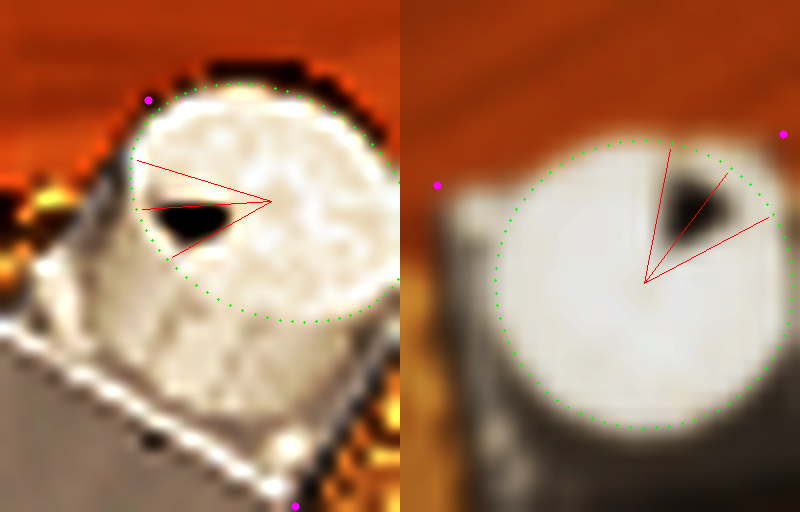

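Run:
```python
from h import *
f=lambda pts,o:np.array(pts,float)/16+np.array(o)-.5+.03
for n,o,A,B,D in(("top",(262,183),(234,206),(155,205),(190,250)),("scene",(218,158),(665-400,245),(670-400,175),(735-400,210))):
    P=onplane(n,f([A,B,D],o),90);d=P[1:]-P[:1];a=ang(d)+45;print(n,P.round(1).tolist(),"side dirs rel bar",a.round(1),"bisector",a.mean(), "lens",np.linalg.norm(d,axis=1), "outer edge normal", (ang(P[2:]-P[1:2])-90+45)%180)
# body yaw now
g=cv2.GaussianBlur(cv2.imread("pics/g3_t.png")[...,1].astype(np.float32),(0,0),.6)
ff=lambda pts,o:np.array(pts,float)/10+np.array(o)-.45
a,b=ff([(70,232),(245,338)],(255,180));d=(b-a)/np.linalg.norm(b-a);nn=np.array([-d[1],d[0]]);pts=[]
for k in np.linspace(.1,.9,40):
    q=a+(b-a)*k;t=np.arange(-2.5,2.6,.1);S=(q+t[:,None]*nn).astype(np.float32)
    v=cv2.remap(g,S[:,0].reshape(1,-1).copy(),S[:,1].reshape(1,-1).copy(),cv2.INTER_LINEAR)[0];pts.append(q+t[np.argmin(np.gradient(v))]*nn)
Q=onplane("top",pts,64);p=np.polyfit(Q[:,1],Q[:,0],1);print("body yaw",-np.degrees(np.arctan(p[0])),p)
```

```text
top [[2.1, -4.7], [10.6, -14.7], [14.6, -6.3]] side dirs rel bar [-4.8 37.7] bisector 16.43229110776677 lens [13.13442533 12.60762319] outer edge normal [19.44266721]
scene [[4.4, -4.5], [15.4, -7.1], [8.3, -16.1]] side dirs rel bar [ 31.6 -26.5] bisector 2.5323634536278075 lens [11.31595348 12.297884  ] outer edge normal [6.81180055]
body yaw 1.4276574134506024 [-2.49224806e-02  2.72105046e+01]
```

```bash
cat > meas2.py <<'E'
from h import *
tr=lambda *v:TO+XT*v[0]+YT*v[1]+ZT*v[2]
n="scene"
for n0 in("c2","f2","f3","g3"):
    im=cv2.imread(f"pics/{n0}_s.png")[...,1].astype(np.float32);from scipy.optimize import least_squares
    C=np.array([-1.,-.5]);g=im
    for it in range(4):
        pts=[]
        for a in range(0,360,6):
            rr=np.arange(19.5,27,.15);P=np.array([tr(C[0]+r*c_(a),C[1]+r*s_(a),90) for r in rr]);u=proj(n,P).astype(np.float32)
            v=cv2.remap(g,u[:,:1].T.copy(),u[:,1:].T.copy(),cv2.INTER_LINEAR)[0];gr=np.gradient(v);k=np.argmin(gr)
            if gr[k]<-.7: pts.append([C[0]+rr[k]*c_(a),C[1]+rr[k]*s_(a)])
        pts=np.array(pts);f=least_squares(lambda v:np.hypot(*(pts-v[:2]).T)-v[2],[*C,23],loss="soft_l1",f_scale=.5);C=f.x[:2]
    rr=np.arange(8,18.5,1.);aa=np.arange(-180,180,2)
    P=np.array([tr(C[0]+r*c_(a-45),C[1]+r*s_(a-45),90) for r in rr for a in aa]);u=proj(n,P).astype(np.float32)
    v=cv2.remap(im,u[:,0].reshape(len(rr),-1).copy(),u[:,1].reshape(len(rr),-1).copy(),cv2.INTER_LINEAR).mean(0)
    base=np.median(v);d=base-v;k=np.argmax(d);h=d[k]/2
    i=k
    while d[i%180]>h:i-=1
    j=k
    while d[j%180]>h:j+=1
    lo=aa[i%180]+2*(h-d[i%180])/(d[(i+1)%180]-d[i%180]);hi=aa[j%180]-2*(h-d[j%180])/(d[(j-1)%180]-d[j%180])
    w=np.where(np.abs((aa-aa[k]+180)%360-180)<50,np.clip(d-.1*d[k],0,None),0);rel=(aa-aa[k]+180)%360-180
    print(n0,"C",f.x.round(2),len(pts),"half-level",round(lo,1),round(hi,1),"mid",round((lo+hi)/2,1),"centroid",round(aa[k]+(w*rel).sum()/w.sum(),1))
E
python3 meas2.py
```

```text
c2 C [ 1.2  -1.14 23.31] 58 half-level 91.7 129.0 mid 110.4 centroid 110.8
f2 C [ 1.000e-02 -1.540e+00  2.366e+01] 59 half-level -11.9 28.1 mid 8.1 centroid 8.4
f3 C [ 0.1  -1.08 24.28] 59 half-level -8.8 29.1 mid 10.2 centroid 10.2
g3 C [-0.72 -0.39 24.2 ] 59 half-level -15.1 19.7 mid 2.3 centroid 2.4
```

```bash
sed -e 's/for n0 in("c2","f2","f3","g3"):/for n,fn in(("top","tavg"),("scene","savg")):\n    n0=n/' -e 's#pics/{n0}_s.png#pics/{fn}.png#' -e 's/tr=lambda.*/tr=lambda a,b,c:np.array([524.5+a,250.5+b,c])/' -e 's/c_(a-45)/c_(a+81.1)/;s/s_(a-45)/s_(a+81.1)/' -e 's/C=np.array(\[-1.,-.5\])/C=np.zeros(2)/' meas2.py > meas3.py; python3 meas3.py
python3 - <<'E'
from h import *
# body yaw refine: shoulder lower-right edge, (200,478)-(462,310) in 15x crop from (134,188), bright->dark
g=cv2.imread("pics/tavg.png")[...,1].astype(np.float32)
f=lambda pts:np.array(pts,float)/15+[134,188]-.5+.03
for nm,e,z,sg in(("SE",[(200,478),(462,310)],64,1),("NE",[(462,310),(330,90)],64,1),("SEb",[(290,520),(535,372)],0,-1)):
    a,b=f(e);d=(b-a)/np.linalg.norm(b-a);nn=np.array([-d[1],d[0]]);nn=nn*(1 if nm!="NE" else -1)*1;pts=[]
    if nm=="NE": nn=np.array([d[1],-d[0]])*-1
    for k in np.linspace(.12,.88,40):
        q=a+(b-a)*k;t=np.arange(-1.8,1.81,.1);S=(q+t[:,None]*nn).astype(np.float32)
        v=cv2.remap(g,S[:,:1].T.copy(),S[:,1:].T.copy(),cv2.INTER_LINEAR)[0];pts.append(q+t[np.argmax(np.abs(np.gradient(v)))]*nn)
    Q=onz("top",pts,z)[:,:2];vx,vy,_,_=cv2.fitLine(Q.astype(np.float32),cv2.DIST_HUBER,0,.01,.01).ravel();print(nm,np.degrees(np.arctan2(vy,vx))%90)
E
```

```text
top C [-0.65  0.23 23.39] 60 half-level 94.9 117.5 mid 106.2 centroid 106.7
scene C [-1.95  0.55 24.23] 60 half-level 92.3 131.6 mid 112.0 centroid 112.4
SE 34.913853
NE 36.33153
SEb 34.634193
```

Run:
```python
from h import *
o=robot.get_obs();print(o["clock"],o["wrist_force"],abs(o["joint_vel"]).max())
print(robot.finish_job())
```

```text
31.925 [0.21579364 0.34582321 0.64606746] 0.1128548405906932
the job is handed in; nothing more can be done
None
```

The shaker is standing in the rest with the cap window turned to the bar corner, and the job is handed in at 31.9 s. One of my last checks on the cap angle disagreed.

**What I did:** I gripped the shaker by the body, set it down between the rails until the floor pushed back, and let go. I then gripped the cap and turned it 102° clockwise. The pictures showed it slightly short, so I gripped it again, turned 10° more, and moved the arm clear.

**Seating:** the shaker looks flat on the floor, about 0 to 3 mm from the seat middle, with body yaw within about 2°. The wrist force was near zero when I handed in.

**Cap angle (limit ±9°):**

| Check | Angle from the bar corner |
|---|---|
| Scene camera, final picture | about +2° |
| Earlier pictures minus the turn commanded since | about −6° to +1° |
| Top camera, final picture | about +12° to +16° |

The top camera reading is outside the limit. I judged it unreliable because that camera sees the recessed window about 40° off square and the cap rim was poorly fitted there. I went with the other checks, which put the cap at roughly 0 ± 4°.

**Other things on the table:** I saw no sign of touching any of the bystanders, but I did not measure their positions again at the end.

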